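Lock the open cover fastener with a screwdriver

TASK

One of the two slotted push-and-turn fasteners on the instrument housing's cover is still open. Take the screwdriver from its stand, seat its bit in that fastener's slot, press it down gently and, keeping it pressed, turn clockwise until the slot lies along the housing's long side like the other one's and it springs back up locked; then put the screwdriver back upright in its stand. Do not lean hard on the fastener, leave the locked one alone, work the cover with the screwdriver only, and do not disturb the other things.

Things in the scene. Friction and masses are not known exactly. Their poses are not given: they have to be found in the camera images.
- screwdriver: Loose slotted screwdriver, 131 mm long, about 90 g, grey handle, standing bit-down in its stand. Origin at the bit's tip, z up along the shaft. Blade 10 mm wide (own x), 2.8 mm thick (own y), 12 mm long; shaft 7.6 mm thick, to z = 60 mm; then a round collar 22 mm across whose underside rests on the stand; square handle from z = 69 to 131 mm
- screwdriver_grip (a point): Point on the screwdriver's axis in its handle, 95 mm above the bit's tip; axes as the screwdriver's. The handle is 22 x 22 mm, its faces square to own x and y: grip it across two opposite faces, firmly (40 N or more), so that push and turn do not make it slip
- stand: Fixed aluminium block, 46 x 46 mm, 64 mm high, on a foot 84 x 46 mm, with one upright through hole 15 to 16 mm in diameter at its centre; origin at the centre of its underside. The screwdriver stands in the hole, its bit's tip 4 mm above the worktop and its collar on the block's top. A tall microscope stands left of the work, beyond y = 0.33 m: keep clear of it when swinging in
- stand_mouth (a point): Centre of the stand's hole at its top face, 64 mm above the worktop; z up
- housing: Fixed aluminium housing, 130 x 80 mm, 40 mm high; on its flat cover two round steel fasteners 88 mm apart, one toward each short end, and a thin dark plate between them. Origin at the centre of its underside, x along its long side, z up. The open fastener is at x = -44 mm, the locked one at x = +44 mm, both at y = 0
- open_fastener_spot (a point): Point on the cover's top face on the open fastener's axis; axes as the housing's. Over it a round head 22 mm across, 8 mm high, with a straight recess across its top, 13 x 4.6 mm and 5 mm deep, closed at the ends (the blade has 0.2 rad of play, so turn it that much further). The head's top is 15 to 37 mm above this point: its height differs each time and is not measured
- locked_fastener_spot (a point): Point on the cover's top face on the axis of the fastener that is already locked; axes as the housing's
- open_fastener (a joint): Turn of the open fastener, rad, clockwise from above. Slot direction, counterclockwise from housing x: 1.1 minus this. Starts at 0 to 0.2; locked past 0.9 (then springs up when let go); hard stop 1.4. Blocked unless pressed: the sprung head yields from 4 N, is free to turn 2 mm down (6 N), bottoms at 3.5 mm (7.5 N); over 22 N from the screwdriver is too much. Turning takes 0.03 N m
- locked_fastener (a joint): Turn of the other fastener, counted the same way; about 1.1 (slot along the housing), to be left so. Both fasteners float up to 2 mm sideways in their holes, held central by soft springs (1.2 N per mm)
- slide_box: Bystander: small green box, 39 x 86 x 30 mm, loose, origin under its centre
- tape: Bystander: black tape roll, 55 mm across, 19 mm high, loose, origin under its centre
- vial: Bystander: amber vial, 27 mm across, 60 mm high, loose, origin under its centre
- clamp_fork: Bystander: flat metal fork, 33 x 67 x 8 mm, loose, origin under its centre
- short_post: Bystander: steel post 13 mm across, 30 mm high, standing loose, origin under its centre

How it is judged:
On the way, in this order (a step that is already met when the one before it is completed fails the run):
1. the screwdriver is lifted clear of its stand (z of screwdriver in the frame of stand_mouth above 0.004 m), for 0.2 s.
2. the open fastener is turned past its lock with the bit in contact (value of joint open_fastener above 0.9 rad and contact force between screwdriver and housing above 1 N), for 0.1 s.
At the end, for the whole second after the job is handed in: The open fastener is turned beyond 0.9 rad (locked, sprung up) and the screwdriver stands released, upright (within 0.1 rad) and at rest in the stand's hole, its tip within 6 mm of the hole's axis and less than 10 mm above the worktop (value of joint open_fastener above 0.9 rad and horizontal distance between screwdriver and stand_mouth below 0.006 m and height (world z) of screwdriver below 0.01 m and angle between screwdriver's own z axis and vertical below 0.1 rad and linear speed of screwdriver below 0.02 m/s and contact force between the fingers and screwdriver below 0.1 N and contact force between screwdriver and housing below 0.1 N); the robot touches nothing.
It fails at once if the screwdriver bears on the housing or its fasteners with more than 22 N (contact force between screwdriver and housing above 22 N).
It fails at once if the fastener that was locked is turned (value of joint locked_fastener below 0.9 rad or value of joint locked_fastener above 1.35 rad).
It fails at once if the robot itself touches the housing or its fasteners (contact force between any of the fingers, the arm and housing above 1 N).
It fails at once if a bystander is shifted by more than 15 mm (distance of any of slide_box, tape, vial, clamp_fork, short_post from where it was at the start of the episode above 0.015 m).
It also fails if it takes over 61 s, if anything falls off the work surface, if the arm or the gripper's body presses on something with over 40 N, if the wrist force passes 120 N, or if a joint passes its speed limit or range.

ROBOT

A 7-joint arm with a two-finger parallel gripper is mounted at the origin on a cart in front of the work surface, level with it; the furniture and walls round the work are solid. World frame = base frame: x ahead of the robot, y to its left, z up, the work surface at z = 0. Lengths are in m, angles in rad, forces in N, time in s.
With the tool pointing down it reaches from about 0.425 to 0.925 m from the base axis. Payload 6.8 kg.
Tool frame: the origin (TCP) lies at the centre of the arm's flange, where the gripper is bolted on; the fingertips stand 173 mm ahead of it and the grasp point (between the pads) lies 155 mm ahead of it (r.hold_point_z is the distance from the TCP to the grasp point, in m); z points along the fingers, x is the direction in which the jaws open and shut, and the axes are right-handed (so a half turn about z gives the same grasp; the last joint's range is limited). The gripper opens to 85 mm and grips with 20 to 120 N. Pads are 22 mm wide; open, the fingers measure 114 mm over their backs; the gripper's body (76 mm by 85 mm) begins 54 mm behind the grasp point. The pads swing forward as they close: fully open they stand 13 mm farther back than shut.
Start: joints at [0.992, 0.477, 0.022, 1.555, -0.011, 1.109, -0.083], TCP at [0.306, -0.602, 0.405] pointing down, gripper open.
Joint ranges: [-2.96, 2.96], [-0.34, 2.1], [-1.41, 1.46], [0.24, 2.44], [-1.37, 4.51], [0.17, 1.92], [-2.96, 2.96]. Speed limits (rad/s): [2.39, 2.39, 3.14, 3.14, 3.14, 3.14, 3.14].

INTERFACE

Orientations are given as a rotation vector (axis times angle).
In Python, from bench import r gives the robot as it stands.
- The arm moves only by the tool apply_moves, never from a script. Its arguments are lists of equal length, an entry for each row: "dp": the shift along the tool's x, y, z scaled (see below), a list of three; "twist": the turn, a rotation vector about the tool's x, y, z scaled (see below), a list of three; "jaw": the closure in counts, from 0 (fully open) to 255 (shut). In form: {"dp": [[x, y, z], ...], "twist": [[rx, ry, rz], ...], "jaw": [jaw, ...]}. A call has 1 to 20 rows; each row shifts and turns the pose as measured when the row begins, along the tool's axes as they then stand; what a row does not reach is not made up. The controller multiplies each number of a shift by 12 cm and each number of a turn by 120 degrees. A row lasts 1/10 s, in which the tool goes at most 50 mm and 8.59 degrees, less where a joint would pass 70% of its speed; a pose out of reach is approached as far as the arm can. A call with a number of a shift or a turn outside -1 to 1 is refused whole. A call with a gripper value outside its range is refused whole. The fingers move at their own pace and stop on an object; "grip_force" is the grip in N (left out, the last holds). Time passes only in rows, so rows that do not move let the fingers close. It gives the time, the measured TCP pose, the force and the opening at its end, in the units of the state.
- r.get_obs(): the state, without advancing time (a new reading comes with each control period).
- r.grab_frame(name): name is "side" or "top"; returns a dict with "color" (400x640x3 uint8, red, green, blue), "z_map" (400x640 float32, m along the optical axis (not along the pixel's ray), 0 where there is no reading), "intrinsics" (3x3 intrinsics, pixels), "R" (3x3) and "t" (3): a world point X has camera coordinates R X + t. Camera axes: x right, y down, z forward; pixel columns grow to the right and rows downward; lengths in m; the calibration is good to about 2 mm. A picture is of the moment at which its call begins.
- r.hand_in(): hands the job in, once; it reports no verdict.
The state is a dict: "clock": time; "joints": joint angles; "qvel": joint speeds; "tau": joint torques, N m; "tcp_pos": TCP position; "orientation": TCP orientation; "contact_force": force on the tool from outside, world axes, zero at the start; "moment": the same for the moment, N m; "grip_width": finger opening in m.
Only numpy, scipy, OpenCV 4.12 (cv2) and the standard library are available. Lean on these libraries where they do the work, as an engineer would, in place of code of your own. Each camera call takes 0.05 s, during which the arm holds its last target.

## Working session

There is one attempt and no reset: what is moved stays moved. The work goes in short steps, Python scripts to look and compute and a tool call to move; the robot and the scene stay as the last step left them, time stands still between calls to the robot, and variables do not carry over. Pictures are saved under pics/ and viewed, and the job is handed in when it is done.

Besides the shell and the picture viewer there is one more tool, called after "Call:" by a JSON object that holds its "name" and its "arguments", one argument or row to a line. apply_moves: Moves the arm, as the interface text tells. Shifts and turns lie within -1 to 1; 1 stands for 12 cm of shift or 120 degrees of turn. Its arguments: {"type":"object","properties":{"dp":{"type":"array"},"twist":{"type":"array"},"jaw":{"type":"array"},"grip_force":{"type":"number"}},"required":["dp","twist","jaw"]}

```bash
ls; mkdir -p pics; python3 - <<'E'
from bench import r
import cv2,numpy as np
print(r.get_obs(), r.hold_point_z)
for n in("side","top"):
    f=r.grab_frame(n); cv2.imwrite(f"pics/{n}0.png",f["color"][:,:,::-1]); np.savez(f"/tmp/{n}0.npz",**f)
    print(n,f["intrinsics"],f["R"],f["t"], "cam",-f["R"].T@f["t"])
E
```

```text
pics
{'clock': 0.0, 'joints': array([ 0.99191729,  0.47778774,  0.02233531,  1.55645345, -0.01149448,
        1.10928552, -0.08309509]), 'qvel': array([-0.00027978,  0.00028268,  0.00028197, -0.00139406,  0.00083427,
        0.00021558,  0.00077698]), 'tau': array([-3.44581731e-04, -5.96443784e+01,  1.60806835e+00, -2.81195283e+01,
        1.25365428e-02,  9.16729448e-03, -2.01450001e-05]), 'tcp_pos': array([ 0.30605074, -0.60131934,  0.40373278]), 'orientation': array([-2.67759371e+00,  1.64161793e+00,  2.52305452e-03]), 'contact_force': array([ 0.42035759, -0.67384416,  0.14325931]), 'moment': array([-0.05069766, -0.01757996, -0.02737528]), 'grip_width': 0.08536212079093604} 0.1547
side [[445.23681655   0.         322.18555931]
 [  0.         445.23681655 203.32005829]
 [  0.           0.           1.        ]] [[-0.92310916 -0.38422969  0.01539547]
 [-0.24815229  0.56464452 -0.78714484]
 [ 0.29375146 -0.73044103 -0.61657601]] [0.5520895  0.22750714 0.71317336] cam [0.35659958 0.60459961 0.61030698]
top [[420.43664246   0.         322.68802887]
 [  0.         420.43664246 196.53336268]
 [  0.           0.           1.        ]] [[ 0.0233199  -0.99920735 -0.03226233]
 [-0.99067761 -0.01876427 -0.13492875]
 [ 0.13421642  0.03510809 -0.99032993]] [-0.04613814  0.62481218  0.9439525 ] cam [ 0.49336946 -0.0675178   1.01764102]
```

View pics/side0.png

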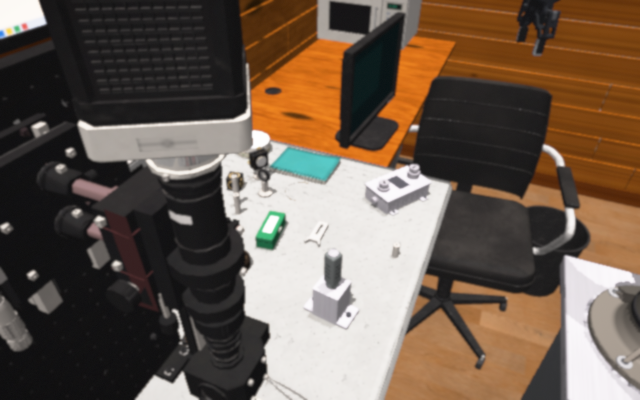

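View pics/top0.png

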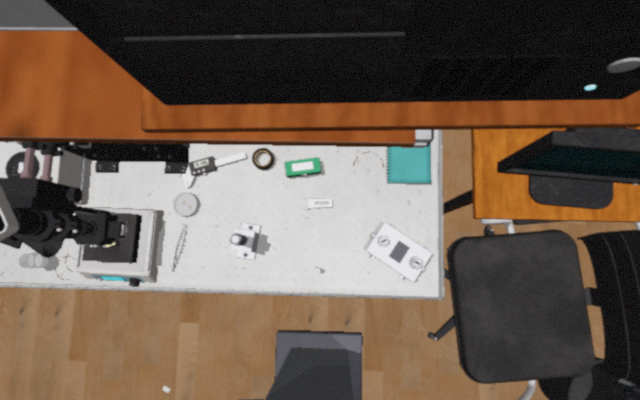

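The stand and driver are at about (245,240) in the top view and (333,295) in the side view. The housing is at about (398,252) in the top view and (397,187) in the side view. I'll enlarge both.

```bash
python3 - <<'E'
import cv2,numpy as np
t=np.load("/tmp/top0.npz"); s=np.load("/tmp/side0.npz")
def crop(f,x0,y0,w,h,k): return cv2.resize(f["color"][y0:y0+h,x0:x0+w,::-1],None,fx=k,fy=k,interpolation=cv2.INTER_CUBIC)
a=crop(t,360,215,80,70,5);b=crop(t,215,205,80,70,5)
c=crop(s,355,150,80,70,5);d=crop(s,295,240,80,90,5)[:350]
cv2.imwrite("pics/z0.png",np.vstack([np.hstack([a,b]),np.hstack([c,cv2.resize(crop(s,295,240,80,90,5),(400,350))])])[:600*2:1][:700])
im=cv2.imread("pics/z0.png"); cv2.imwrite("pics/z0.png",cv2.resize(im,(685,600)))
for f,u,v in((t,398,252),(t,415,262),(t,250,232),(t,320,203),(s,398,190),(s,335,310),(s,333,253),(s,370,300)):
    z=float(f["z_map"][v,u]); K=f["intrinsics"]; p=np.linalg.inv(K)@[u,v,1]*z; print(u,v,z,f["R"].T@(p-f["t"]))
E
```

```text
398 252 0.9627126455307007 [ 0.50077971 -0.20841408  0.04153736]
415 262 0.9419785141944885 [ 0.47931242 -0.24385789  0.05830804]
250 232 0.9575117826461792 [0.53800333 0.1299931  0.06383066]
320 203 1.024889588356018 [ 0.61515703 -0.02528432  0.00074662]
398 190 0.9643391966819763 [ 0.49545416 -0.17917633  0.04095568]
335 310 0.709957480430603 [0.50407573 0.17421681 0.03897939]
333 253 0.6733502745628357 [0.5206552  0.14889628 0.13624655]
370 300 0.7758049368858337 [0.46578121 0.10102819 0.00064419]
```

View pics/z0.png

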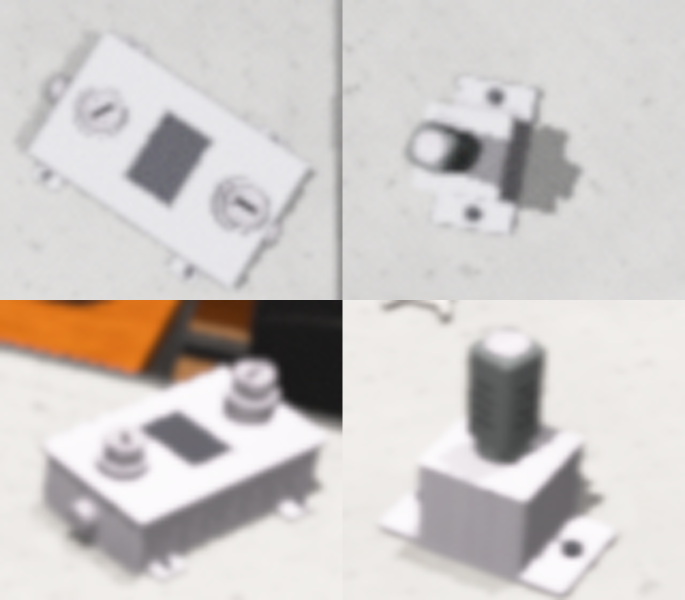

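The left fastener in the top view, at about pixel (380,240), has its slot across the long side, so it is probably the open one. The right one, at about (417,263), lies nearer the long axis. Next I'll measure with depth and rays.

```bash
cat > h.py <<'E'
import numpy as np,cv2
def cloud(f):
    K=f["intrinsics"];z=f["z_map"].astype(float)
    v,u=np.mgrid[:z.shape[0],:z.shape[1]]
    p=np.stack([(u-K[0,2])/K[0,0]*z,(v-K[1,2])/K[1,1]*z,z],-1)
    X=(p-f["t"])@f["R"]; X[z<=0]=np.nan; return X
def ray(f,u,v,h):
    K=f["intrinsics"];d=f["R"].T@np.linalg.inv(K)@np.array([u,v,1.]);c=-f["R"].T@f["t"]
    return c+d*(h-c[2])/d[2]
def proj(f,X):
    q=f["intrinsics"]@(f["R"]@np.asarray(X)+f["t"]); return q[:2]/q[2]
E
python3 - <<'E'
from h import *
np.set_printoptions(precision=4,suppress=True)
for n in("top","side"):
    f=np.load(f"/tmp/{n}0.npz");X=cloud(f)
    reg=(X[...,0]>.4)&(X[...,0]<.6)&(X[...,1]<-.1)&(X[...,1]>-.35)
    m=reg&(X[...,2]>.034)&(X[...,2]<.046)
    P=X[m]; (c,s,a)=cv2.minAreaRect((P[:,:2]*1000).astype(np.float32)); print(n,"cover z",np.median(P[:,2]),c,s,a,m.sum())
    m=reg&(X[...,2]>.048)
    k,l=cv2.connectedComponents(m.astype(np.uint8))
    for i in range(1,k):
        Q=X[l==i]
        if len(Q)>15:
            top=np.percentile(Q[:,2],90); T=Q[Q[:,2]>top-.004]
            (c,rr)=cv2.minEnclosingCircle((T[:,:2]*1000).astype(np.float32))
            print(" head n",len(Q),"z",top,Q[:,2].max(),"mean",T.mean(0),"circ",c,rr)
    reg=(X[...,0]>.42)&(X[...,0]<.62)&(X[...,1]<.22)&(X[...,1]>.05)
    m=reg&(X[...,2]>.058)&(X[...,2]<.069);P=X[m]
    print(" block z",np.median(P[:,2]),cv2.minAreaRect((P[:,:2]*1000).astype(np.float32)),m.sum())
    m=reg&(X[...,2]>.125);P=X[m]
    print(" handle top z",np.median(P[:,2]),P[:,2].max(),cv2.minAreaRect((P[:,:2]*1000).astype(np.float32)),len(P),P.mean(0))
    m=reg&(X[...,2]>.075);P=X[m]
    print(" handle",cv2.minAreaRect((P[:,:2]*1000).astype(np.float32)),len(P))
E
```

```text
top cover z 0.04002554936193406 (502.1705627441406, -210.00656127929688) (130.25668334960938, 79.99614715576172) 57.4333610534668 1754
 head n 2952 z 0.6947135779847533 0.6971006657377313 mean [ 0.5977 -0.1814  0.6938] circ (597.537841796875, -200.7745361328125) 100.7320785522461
 head n 87 z 0.05967698332572735 0.061436166164613004 mean [ 0.5262 -0.1726  0.0584] circ (526.3096313476562, -172.93682861328125) 10.825013160705566
 head n 120 z 0.06690425864676344 0.0684602967679812 mean [ 0.4786 -0.2466  0.0655] circ (478.3357849121094, -246.58807373046875) 10.433228492736816
 block z 0.06370049226258763 ((519.8654174804688, 146.7058563232422), (46.511051177978516, 46.073551177978516), 82.1426773071289) 272
 handle top z 0.6821521200521257 0.8450708840703509 ((563.4366455078125, 135.00259399414062), (169.98182678222656, 113.10943603515625), 89.9978256225586) 11882 [0.6004 0.1146 0.7087]
 handle ((563.4366455078125, 135.00259399414062), (169.98182678222656, 113.10943603515625), 89.9978256225586) 11938
side cover z 0.040721513897730995 (502.8560791015625, -207.51268005371094) (131.05654907226562, 81.14778900146484) 57.42326736450195 1106
 head n 124 z 0.06618088274319958 0.06792506989590145 mean [ 0.4785 -0.2434  0.0654] circ (478.9100646972656, -244.765625) 10.919340133666992
 head n 88 z 0.06010481732187505 0.06180154723240155 mean [ 0.5264 -0.1695  0.0589] circ (525.81787109375, -171.57705688476562) 11.961108207702637
 block z 0.06447413195225912 ((520.2693481445312, 148.68502807617188), (48.58127975463867, 47.55040740966797), 81.65836334228516) 512
 handle top z 0.1344448858622498 0.13921324205789734 ((519.8027954101562, 149.86968994140625), (21.78569984436035, 22.52458381652832), 62.695228576660156) 208 [0.5187 0.1526 0.1335]
 handle ((519.9021606445312, 149.74256896972656), (22.41496467590332, 22.48511505126953), 64.82343292236328) 589
```

Both views agree: cover z is 40 mm, the rectangle is 130 x 80 mm, and the heads are 44 mm either side of centre. Next I'll measure the slot directions and the handle's yaw.

```bash
python3 - <<'E'
from h import *
ims=[]
for n,hs in(("top",[(.5263,-.1729,.060,'A'),(.4784,-.2466,.067,'B'),(.52,.1467,.135,'T')]),("side",[(.526,-.1705,.060,'A'),(.4788,-.2442,.067,'B'),(.5195,.1498,.135,'T')])):
    f=np.load(f"/tmp/{n}0.npz")
    row=[]
    for x,y,z,l in hs:
        # metric rectification of plane z : up=+x, left=+y, 0.1mm*... 36mm square ->260px
        S=260;w=.036
        src=np.float32([proj(f,(x+a*w/2,y+b*w/2,z)) for a,b in((1,1),(1,-1),(-1,-1),(-1,1))])
        H=cv2.getPerspectiveTransform(src,np.float32([(0,0),(S,0),(S,S),(0,S)]))
        row.append(cv2.warpPerspective(f["color"][:,:,::-1].copy(),H,(S,S),flags=cv2.INTER_CUBIC))
    ims.append(np.hstack(row))
cv2.imwrite("pics/slots.png",np.vstack(ims))
E
```

```text
(no output)
```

View pics/slots.png

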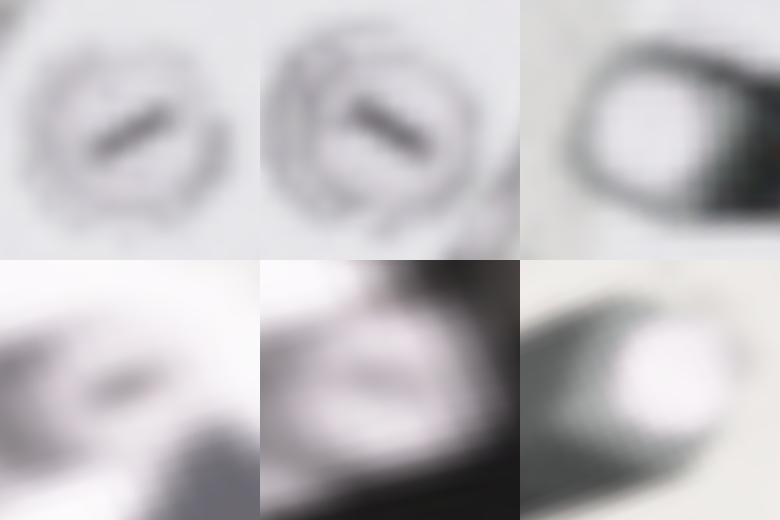

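Fastener A at about (0.526, -0.172) is the open one. Its slot is at about 120° in the world, which is 63° from the long axis. B is aligned with the long side. I'll refine the handle's yaw and check clearance overhead.

```bash
cat >> h.py <<'E'
from scipy.spatial.transform import Rotation as Ro
def yaw(o):
    x=Ro.from_rotvec(o["orientation"]).as_matrix()[:,0]; return np.degrees(np.arctan2(x[1],x[0]))
def plan(pos,yawdeg,o=None):
    """remaining shift in tool units & twist in tool units to vertical tool at TCP pos with tool-x yaw"""
    if o is None:
        from bench import r; o=r.get_obs()
    R=Ro.from_rotvec(o["orientation"])
    a=np.radians(yawdeg); T=Ro.from_matrix(np.array([[np.cos(a),np.sin(a),0],[np.sin(a),-np.cos(a),0],[0,0,-1.]]))
    d=R.inv().apply(np.asarray(pos)-o["tcp_pos"]); w=(R.inv()*T).as_rotvec()
    np.set_printoptions(precision=4,suppress=True)
    print("clk %.2f"%o["clock"],"tcp",o["tcp_pos"],"yaw %.2f"%yaw(o),"tilt",np.degrees(np.arccos(-R.as_matrix()[2,2])).round(2),"F",o["contact_force"],"w",o["grip_width"])
    print(" d_tool mm",d*1000,"units",d/.12,"| twist deg",np.degrees(w),"units",np.degrees(w)/120)
E
python3 - <<'E'
from h import *
f=np.load("/tmp/side0.npz");X=cloud(f)
reg=(X[...,0]>.42)&(X[...,0]<.62)&(X[...,1]<.22)&(X[...,1]>.05)
for lo,hi in((.075,.125),(.08,.12),(.085,.13)):
    P=X[reg&(X[...,2]>lo)&(X[...,2]<hi)];print(cv2.minAreaRect((P[:,:2]*1000).astype(np.float32)),len(P))
# normals hist from local plane: yaw of normals
dx=np.roll(X,-2,1)-np.roll(X,2,1);dy=np.roll(X,-2,0)-np.roll(X,2,0);n=np.cross(dx,dy);n/=np.linalg.norm(n,axis=-1,keepdims=True)
m=reg&(X[...,2]>.08)&(X[...,2]<.122)&(abs(n[...,2])<.3)
print(np.histogram(np.degrees(np.arctan2(n[m][:,1],n[m][:,0]))%90,bins=18,range=(0,90)))
T=cloud(np.load("/tmp/top0.npz"));m=(T[...,2]>.2)&(T[...,0]<.8)&(T[...,0]>.2)&(abs(T[...,1])<.45)
Q=T[m]
for y in np.arange(-.4,.45,.1):
    q=Q[abs(Q[:,1]-y)<.05]; print(y.round(1),len(q), q[q[:,0].argmin()] if len(q) else None)
plan((.52,.148,.40),-26)
E
```

```text
((517.972412109375, 154.8804473876953), (27.623109817504883, 15.313881874084473), 19.45204734802246) 381
((517.972412109375, 154.8804473876953), (27.623109817504883, 15.313881874084473), 19.45204734802246) 318
((517.9879150390625, 154.8859405517578), (27.59002113342285, 15.313881874084473), 19.452045440673828) 365
(array([10,  8,  3, 32,  5, 32,  3,  8, 15,  8, 18, 27, 47, 55, 30, 12,  9,
        4]), array([ 0.,  5., 10., 15., 20., 25., 30., 35., 40., 45., 50., 55., 60.,
       65., 70., 75., 80., 85., 90.]))
-0.4 0 None
-0.3 2919 [ 0.59776468 -0.25457916  0.68728801]
-0.2 18041 [ 0.59488571 -0.1531466   0.69222206]
-0.1 23271 [ 0.58383329 -0.08698035  0.67812132]
-0.0 23147 [0.58393925 0.01810213 0.68148315]
0.1 10293 [0.58394494 0.05394028 0.67955709]
0.2 11253 [0.58420614 0.17618721 0.67848581]
0.3 72 [0.5157505  0.3498806  0.48101372]
0.4 7062 [0.49679341 0.42146382 0.22239771]
clk 0.10 tcp [ 0.3061 -0.6014  0.4038] yaw -63.02 tilt 0.09 F [ 0.6256  0.2676 -0.5439] w 0.08554054604218943
 d_tool mm [-570.7851 -530.5484    4.6934] units [-4.7565 -4.4212  0.0391] | twist deg [ -0.0242   0.0895 -37.0246] units [-0.0002  0.0007 -0.3085]
```

Call:
{"name": "apply_moves", "arguments": {
  "dp": [
    [0,-0.2,0],
    [0,-0.4,0],
    [0,-0.4,0],
    [0,-0.4,0],
    [0,-0.4,0],
    [0,-0.4,0],
    [-0.38,-0.16,0],
    [-0.38,-0.16,0],
    [-0.38,-0.16,0],
    [-0.38,-0.16,0],
    [-0.38,-0.16,0],
    [-0.38,-0.16,0],
    [-0.38,-0.16,0],
    [-0.38,-0.16,0]
  ],
  "twist": [
    [0,0,0],
    [0,0,0],
    [0,0,0],
    [0,0,0],
    [0,0,0],
    [0,0,0],
    [0,0,0],
    [0,0,0],
    [0,0,0],
    [0,0,0],
    [0,0,0],
    [0,0,0],
    [0,0,0],
    [0,0,0]
  ],
  "jaw": [0,0,0,0,0,0,0,0,0,0,0,0,0,0],
  "grip_force": 60
}}

```text
clock: 1.5
tcp_pos: [0.5209, -0.0862, 0.3935]
orientation: [2.662, -1.66, -0.025]
contact_force: [1.3, 0.8, -0.4]
grip_width: 0.0856
```

```bash
python3 -c "
from h import *
plan((.52,.148,.36),-26)
from bench import r; print(r.get_obs()['joints'])"
```

```text
clk 1.50 tcp [ 0.5209 -0.0862  0.3935] yaw -63.90 tilt 0.93 F [ 1.2914  0.7858 -0.3552] w 0.08557838219324959
 d_tool mm [-210.3243 -102.6289   34.7237] units [-1.7527 -0.8552  0.2894] | twist deg [  0.4217   0.8505 -37.8947] units [ 0.0035  0.0071 -0.3158]
[ 0.1881  0.2598 -0.1668  1.9034  0.0451  0.9979 -1.1136]
```

Call:
{"name": "apply_moves", "arguments": {
  "dp": [
    [-0.35,-0.17,0],
    [-0.35,-0.17,0],
    [-0.35,-0.17,0],
    [-0.35,-0.17,0],
    [-0.35,-0.17,0],
    [0,0,0],
    [0,0,0],
    [0,0,0],
    [0,0,0],
    [0,0,0],
    [0,0,0]
  ],
  "twist": [
    [0,0,0],
    [0,0,0],
    [0,0,0],
    [0,0,0],
    [0,0,0],
    [0,0,-0.064],
    [0,0,-0.064],
    [0,0,-0.064],
    [0,0,-0.064],
    [0,0,-0.06],
    [0,0,0]
  ],
  "jaw": [0,0,0,0,0,0,0,0,0,0,0]
}}

```text
clock: 2.6
tcp_pos: [0.5137, 0.1677, 0.3923]
orientation: [-3.072, 0.642, 0.035]
contact_force: [-0.5, -0.8, 0.6]
grip_width: 0.0854
```

```bash
python3 -c "
from h import *
plan((.52,.148,.36),-26)
from bench import r; print(r.get_obs()['joints'])
for n in ('side','top'):
  f=r.grab_frame(n); cv2.imwrite(f'pics/{n}1.png',f['color'][:,:,::-1]); np.savez(f'/tmp/{n}1.npz',**f)
"
```

```text
clk 2.60 tcp [0.5137 0.1677 0.3923] yaw -23.61 tilt 1.27 F [-0.4755 -0.8495  0.573 ] w 0.08537139447612876
 d_tool mm [14.4009 15.4823 32.0496] units [0.12   0.129  0.2671] | twist deg [0.1297 1.2661 2.3869] units [0.0011 0.0106 0.0199]
[-0.0763  0.3061 -0.4239  1.8625  0.1271  1.0176 -0.9636]
```

View pics/side1.png

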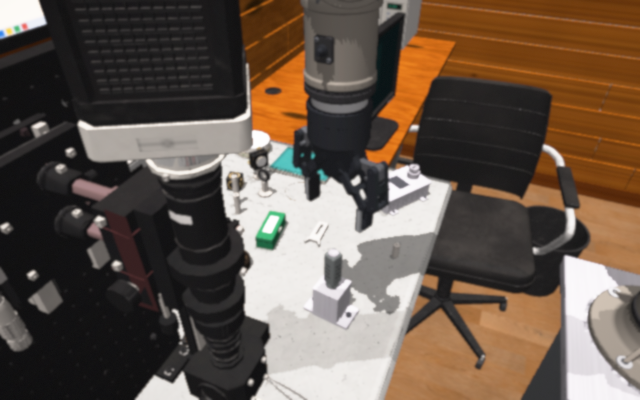

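The driver stands at side (333,265), with the open fingers above it at about (310,180) and (370,205). I'll correct the pose and then descend.

Call:
{"name": "apply_moves", "arguments": {
  "dp": [
    [0.12,0.13,0.2],
    [0,0,0]
  ],
  "twist": [
    [0,0.01,0.02],
    [0,0,0]
  ],
  "jaw": [0,0]
}}

```text
clock: 2.9
tcp_pos: [0.5203, 0.1472, 0.3677]
orientation: [3.055, -0.725, -0.0]
contact_force: [-0.4, -1.3, -0.1]
grip_width: 0.0851
```

```bash
python3 -c "
from h import *
plan((.52,.148,.254),-26)"
```

```text
clk 2.90 tcp [0.5203 0.1472 0.3677] yaw -26.71 tilt 0.11 F [-0.3893 -1.2842 -0.1041] w 0.08508262489482601
 d_tool mm [ -0.6688  -0.7735 113.7466] units [-0.0056 -0.0064  0.9479] | twist deg [ 0.1109 -0.0249 -0.7129] units [ 0.0009 -0.0002 -0.0059]
```

Call:
{"name": "apply_moves", "arguments": {
  "dp": [
    [-0.005,-0.005,0.25],
    [0,0,0.3],
    [0,0,0.3],
    [0,0,0.09],
    [0,0,0]
  ],
  "twist": [
    [0,0,-0.006],
    [0,0,0],
    [0,0,0],
    [0,0,0],
    [0,0,0]
  ],
  "jaw": [0,0,0,0,0]
}}

```text
clock: 3.4
tcp_pos: [0.5217, 0.1495, 0.2548]
orientation: [-3.056, 0.722, -0.006]
contact_force: [0.4, -0.7, -0.6]
grip_width: 0.0854
```

```bash
python3 -c "
from h import *
plan((.52,.148,.254),-26)
from bench import r
ims=[]
for n,(x,y) in (('side',(233,150)),('top',(145,140))):
  f=r.grab_frame(n); np.savez(f'/tmp/{n}2.npz',**f); ims.append(cv2.resize(f['color'][y:y+200,x:x+200,::-1],(400,400)))
cv2.imwrite('pics/g2.png',np.hstack(ims))
"
```

```text
clk 3.40 tcp [0.5217 0.1495 0.2548] yaw -26.59 tilt 0.24 F [ 0.3743 -0.7485 -0.5796] w 0.08542552538060444
 d_tool mm [-0.883   2.0836  0.7994] units [-0.0074  0.0174  0.0067] | twist deg [-0.1116 -0.2069 -0.5858] units [-0.0009 -0.0017 -0.0049]
```

View pics/g2.png

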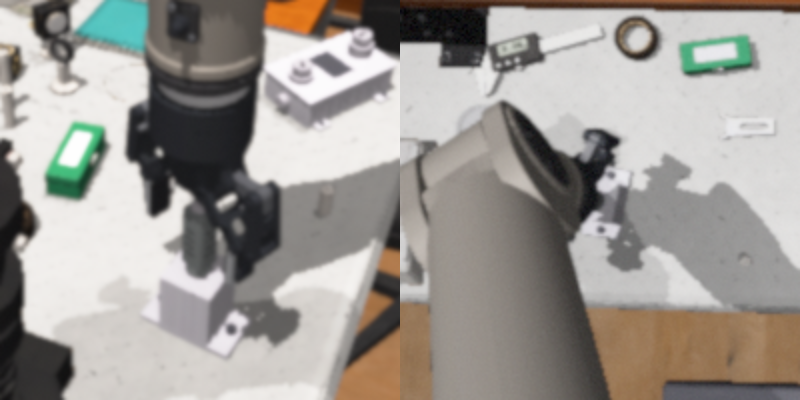

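The handle, at crop (200,240), is between the two fingers. Closing now.

Call:
{"name": "apply_moves", "arguments": {
  "dp": [
    [0,0.01,0.007],
    [0,0,0],
    [0,0,0],
    [0,0,0],
    [0,0,0],
    [0,0,0],
    [0,0,0],
    [0,0,0]
  ],
  "twist": [
    [0,0,0.0],
    [0,0,0],
    [0,0,0],
    [0,0,0],
    [0,0,0],
    [0,0,0],
    [0,0,0],
    [0,0,0]
  ],
  "jaw": [255,255,255,255,255,255,255,255],
  "grip_force": 80
}}

```text
clock: 4.3
tcp_pos: [0.5228, 0.1496, 0.2608]
orientation: [-3.051, 0.722, -0.02]
contact_force: [-0.5, -0.1, -0.5]
grip_width: 0.0209
```

```bash
python3 -c "
from h import *
plan((.52,.148,.254),-26)"
```

```text
clk 4.30 tcp [0.5228 0.1496 0.2608] yaw -26.63 tilt 0.82 F [-0.5432 -0.0952 -0.524 ] w 0.02091651314848298
 d_tool mm [-1.8776  2.7732  6.758 ] units [-0.0156  0.0231  0.0563] | twist deg [-0.5338 -0.6181 -0.6263] units [-0.0044 -0.0052 -0.0052]
```

Call:
{"name": "apply_moves", "arguments": {
  "dp": [
    [0,0,-0.2],
    [0,0,-0.3],
    [0,0,-0.3],
    [0,0,-0.2],
    [0,0,0],
    [0,0,0]
  ],
  "twist": [
    [0,0,0],
    [0,0,0],
    [0,0,0],
    [0,0,0],
    [0,0,0],
    [0,0,0]
  ],
  "jaw": [255,255,255,255,255,255]
}}

```text
clock: 4.9
tcp_pos: [0.5217, 0.148, 0.3837]
orientation: [-3.052, 0.723, -0.018]
contact_force: [0.2, -0.1, -0.9]
grip_width: 0.0209
```

```bash
python3 -c "
from h import *
plan((.52,.148,.37),-26)
from bench import r
ims=[]
for n,(x,y) in (('side',(283,150)),('top',(145,140))):
  f=r.grab_frame(n); np.savez(f'/tmp/{n}3.npz',**f); ims.append(cv2.resize(f['color'][y:y+133,x:x+133,::-1],(400,400),interpolation=cv2.INTER_CUBIC))
cv2.imwrite('pics/g3.png',np.hstack(ims))
"
```

```text
clk 4.90 tcp [0.5217 0.148  0.3837] yaw -26.67 tilt 0.72 F [ 0.2401 -0.131  -0.9203] w 0.02085781166538205
 d_tool mm [-1.6125  0.8692 13.6917] units [-0.0134  0.0072  0.1141] | twist deg [-0.4152 -0.5863 -0.6699] units [-0.0035 -0.0049 -0.0056]
```

View pics/g3.png

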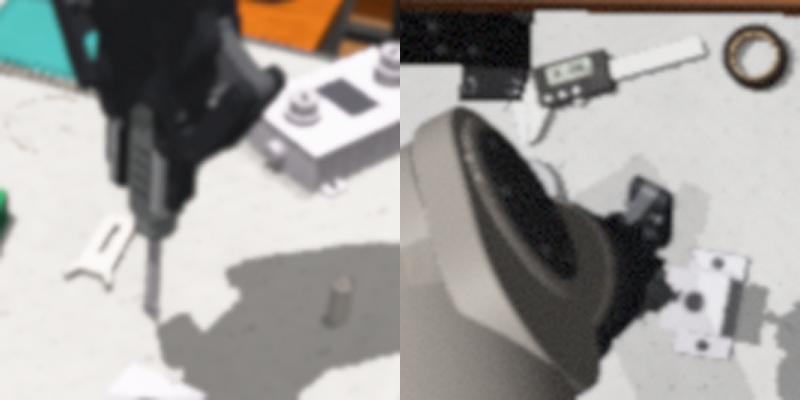

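The tip is clear of the stand, and the hole is visible in the top crop at (693,300). The blade's direction is ambiguous from this angle. I'll turn 46° so that it shows either broadside or edge-on to the side camera.

Call:
{"name": "apply_moves", "arguments": {
  "dp": [
    [0,0,0],
    [0,0,0],
    [0,0,0],
    [0,0,0],
    [0,0,0],
    [0,0,0],
    [0,0,0]
  ],
  "twist": [
    [-0.003,-0.005,-0.06],
    [0,0,-0.065],
    [0,0,-0.065],
    [0,0,-0.065],
    [0,0,-0.065],
    [0,0,-0.065],
    [0,0,0]
  ],
  "jaw": [255,255,255,255,255,255,255]
}}

```text
clock: 5.7
tcp_pos: [0.5193, 0.1467, 0.3723]
orientation: [3.086, 0.584, -0.03]
contact_force: [0.4, 0.0, -0.1]
grip_width: 0.0206
```

```bash
python3 -c "
from h import *
from bench import r
plan((.52,.148,.37),20)
f=r.grab_frame('side'); np.savez('/tmp/side4.npz',**f)
o=r.get_obs(); R=Ro.from_rotvec(o['orientation']).as_matrix()
tip=o['tcp_pos']+R[:,2]*(.1547+.095); print(tip,proj(f,tip))
u,v=map(int,proj(f,tip)); print(f['z_map'][v-8:v+10,u-12:u+12].round(2)[::3])
cv2.imwrite('pics/g4.png',cv2.resize(f['color'][v-40:v+20,u-40:u+40,::-1],(800,600),interpolation=cv2.INTER_CUBIC))
"
```

```text
clk 5.70 tcp [0.5193 0.1467 0.3723] yaw 21.42 tilt 1.1 F [ 0.3732  0.025  -0.1369] w 0.020626560447085975
 d_tool mm [ 1.168  -0.8951  2.269 ] units [ 0.0097 -0.0075  0.0189] | twist deg [-0.1511  1.0937  1.4174] units [-0.0013  0.0091  0.0118]
[0.5145 0.1456 0.1226] [337.267  259.1414]
[[0.87 0.87 0.87 0.87 0.87 0.87 0.87 0.87 0.87 0.87 0.87 0.67 0.67 0.67
  0.67 0.67 0.87 0.87 0.87 0.87 0.87 0.87 0.87 0.87]
 [0.86 0.86 0.86 0.87 0.87 0.86 0.86 0.86 0.86 0.86 0.68 0.68 0.68 0.68
  0.68 0.68 0.86 0.87 0.87 0.86 0.86 0.86 0.86 0.86]
 [0.86 0.86 0.86 0.86 0.85 0.86 0.86 0.86 0.86 0.86 0.68 0.68 0.68 0.69
  0.68 0.68 0.69 0.86 0.86 0.86 0.86 0.86 0.86 0.86]
 [0.85 0.85 0.85 0.85 0.85 0.85 0.85 0.85 0.85 0.85 0.69 0.69 0.69 0.69
  0.69 0.69 0.69 0.85 0.85 0.85 0.85 0.85 0.85 0.85]
 [0.84 0.84 0.84 0.85 0.84 0.84 0.85 0.84 0.84 0.85 0.85 0.85 0.   0.84
  0.84 0.85 0.85 0.84 0.85 0.84 0.85 0.84 0.84 0.85]
 [0.84 0.84 0.84 0.84 0.84 0.84 0.84 0.84 0.84 0.84 0.84 0.84 0.84 0.84
  0.84 0.84 0.84 0.84 0.84 0.84 0.84 0.84 0.84 0.84]]
```

View pics/g4.png

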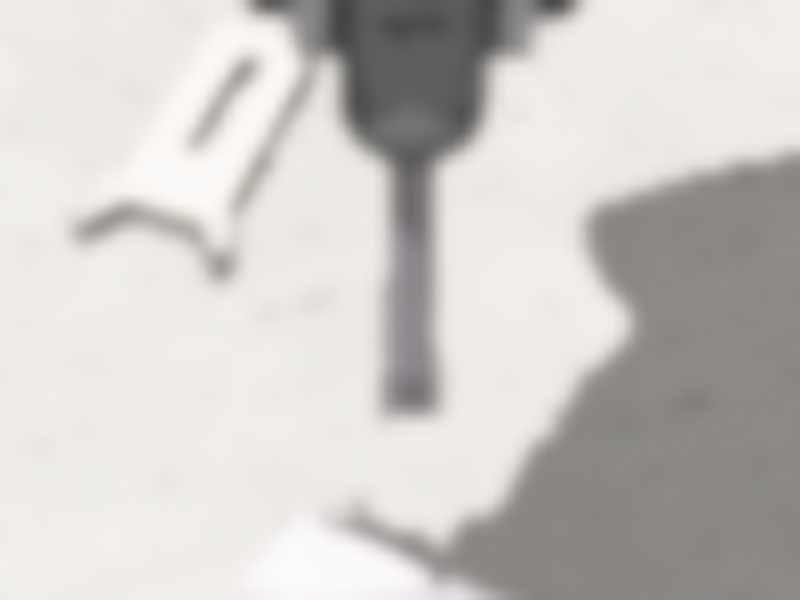

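The blade shows broadside, about 7 px wide at the tip (338,259) against 5 px for the shaft. So it lies along the jaw axis, and the tool yaw for the slot is 120°, equal to -60°. Now I'll compare the tip as the camera sees it with the kinematics.

```bash
python3 -c "
from h import *
f=np.load('/tmp/side4.npz');X=cloud(f)
m=(np.linalg.norm(X[...,:2]-[.515,.147],axis=-1)<.02)&(X[...,2]>.10)&(X[...,2]<.185)
P=X[m];print(P[:,2].min())
for a in np.arange(.115,.185,.01):
  q=P[(P[:,2]>=a)&(P[:,2]<a+.01)]
  if len(q): print(a.round(3),len(q),q.mean(0),np.ptp(q@[.94,.34,0]))
c=m&(X[...,2]<.135);vv,uu=np.where(c);print('u',uu.mean(),uu.min(),uu.max(),'v',vv.max())
"
```

```text
0.11685167691275532
0.115 26 [0.51434535 0.14246105 0.12088311] 0.009430409679706653
0.125 27 [0.51446037 0.14361501 0.1301383 ] 0.009315153776840557
0.135 22 [0.51451535 0.14460543 0.14041887] 0.006260812047310438
0.145 25 [0.51490196 0.14417877 0.14967333] 0.006297521729104694
0.155 26 [0.5153543  0.14422873 0.15993159] 0.00623254197459977
0.165 14 [0.51539685 0.14452314 0.16817381] 0.006040642493920001
0.175 54 [0.51380297 0.14976495 0.18154106] 0.020445832333208735
u 337.9811320754717 335 341 v 260
```

Call:
{"name": "apply_moves", "arguments": {
  "dp": [
    [-0.126,0.355,0],
    [-0.126,0.355,0],
    [-0.126,0.355,0],
    [-0.126,0.355,0],
    [-0.126,0.355,0],
    [-0.126,0.355,0],
    [-0.126,0.34,0],
    [0,0,0],
    [0,0,0],
    [0,0,0],
    [0,0,0],
    [0,0,0],
    [0,0,0],
    [0,0,0],
    [0,0,0],
    [0,0,0],
    [0,0,0],
    [0,0,0],
    [0,0,0]
  ],
  "twist": [
    [0,0,0],
    [0,0,0],
    [0,0,0],
    [0,0,0],
    [0,0,0],
    [0,0,0],
    [0,0,0],
    [0,0,0.067],
    [0,0,0.067],
    [0,0,0.067],
    [0,0,0.067],
    [0,0,0.067],
    [0,0,0.067],
    [0,0,0.067],
    [0,0,0.067],
    [0,0,0.067],
    [0,0,0.06],
    [0,0,0],
    [0,0,0]
  ],
  "jaw": [255,255,255,255,255,255,255,255,255,255,255,255,255,255,255,255,255,255,255]
}}

```text
clock: 7.65
tcp_pos: [0.5219, -0.1809, 0.3603]
orientation: [2.637, -1.673, -0.048]
contact_force: [-0.1, -0.1, -0.6]
grip_width: 0.0209
```

```bash
python3 -c "
from h import *
plan((.5292,-.170,.33),-60)"
```

```text
clk 7.65 tcp [ 0.5219 -0.1809  0.3603] yaw -64.80 tilt 2.06 F [-0.0959 -0.057  -0.6005] w 0.020943667702624437
 d_tool mm [ -6.2502 -12.1851  29.9952] units [-0.0521 -0.1015  0.25  ] | twist deg [ 1.8084  0.9816 -4.7846] units [ 0.0151  0.0082 -0.0399]
```

Call:
{"name": "apply_moves", "arguments": {
  "dp": [
    [-0.052,-0.1,0.2],
    [0,0,0]
  ],
  "twist": [
    [0.015,0.008,-0.04],
    [0,0,0]
  ],
  "jaw": [255,255]
}}

```text
clock: 7.85
tcp_pos: [0.5294, -0.1699, 0.3355]
orientation: [-2.724, 1.564, -0.001]
contact_force: [-1.3, -0.3, -1.3]
grip_width: 0.0211
```

```bash
cat > look.py <<'E'
import sys
from h import *
from bench import r
k=sys.argv[1]
plan((.5292,-.170,.33),-60)
ims=[]
for n in('side','top'):
    f=r.grab_frame(n); np.savez(f'/tmp/{n}{k}.npz',**f)
    o=r.get_obs(); R=Ro.from_rotvec(o['orientation'])
    tip=o['tcp_pos']+R.apply([0,0.0035,.2497])
    u,v=proj(f,tip).astype(int); print(n,'tip',tip,proj(f,tip),'A',proj(f,(.5262,-.1717,.06)))
    ims.append(cv2.resize(f['color'][v-30:v+30,u-20:u+20,::-1],(400,600),interpolation=cv2.INTER_CUBIC)); print(' crop origin',u-20,v-30)
cv2.imwrite(f'pics/l{k}.png',np.hstack(ims))
E
python3 look.py 5
```

```text
clk 7.85 tcp [ 0.5294 -0.1699  0.3355] yaw -59.72 tilt 0.05 F [-1.2701 -0.3325 -1.3326] w 0.021087701951580138
 d_tool mm [-0.0645  0.2363  5.5325] units [-0.0005  0.002   0.0461] | twist deg [-0.0447 -0.0187  0.281 ] units [-0.0004 -0.0002  0.0023]
side tip [ 0.5273 -0.1735  0.0876] [385.296  170.0725] A [384.2309 181.3188]
 crop origin 365 140
top tip [ 0.5278 -0.1743  0.0885] [385.4652 239.0997] A [382.8262 240.2297]
 crop origin 365 209
```

View pics/l5.png

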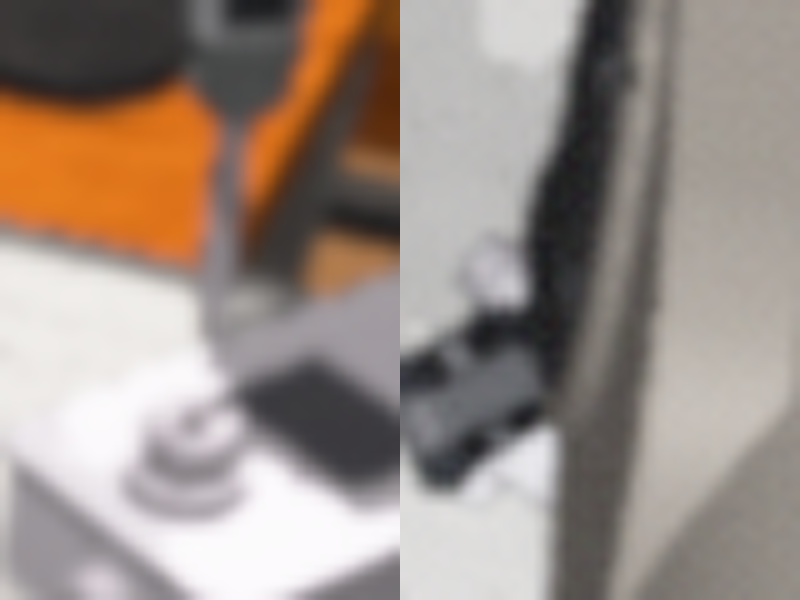

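The slot centre is at side (384.2,181.5), which matches A's projection at (384.2,181.3). The tip is near (386,174). I'll get the tip from depth.

```bash
cat > tip.py <<'E'
import sys
from h import *
f=np.load(f'/tmp/side{sys.argv[1]}.npz');X=cloud(f)
z=f["z_map"]
cx,cy=.5265,-.1735
m=(np.linalg.norm(X[...,:2]-[cx,cy],axis=-1)<.016)&(X[...,2]>.068)&(X[...,2]<.155)
P=X[m];print('min z',P[:,2].min())
for a in np.arange(.065,.155,.008):
  s=m&(X[...,2]>=a)&(X[...,2]<a+.008); q=X[s]
  if len(q): vv,uu=np.where(s);print(a.round(3),len(q),q.mean(0).round(4),'u',uu.mean().round(2),uu.min(),uu.max(),'v',vv.min(),vv.max())
E
python3 tip.py 5
```

```text
min z 0.07919552381157718
0.073 1 [ 0.5264 -0.1713  0.0792] u 385.0 385 385 v 174 174
0.081 10 [ 0.5242 -0.1683  0.0852] u 385.9 385 387 v 171 175
0.089 9 [ 0.5235 -0.1678  0.0937] u 386.56 385 388 v 168 171
0.097 12 [ 0.5248 -0.1675  0.1002] u 386.25 385 388 v 165 168
0.105 13 [ 0.5246 -0.1681  0.1081] u 386.85 385 388 v 161 165
0.113 14 [ 0.5245 -0.1681  0.1171] u 387.36 386 389 v 158 162
0.121 12 [ 0.5246 -0.1685  0.1248] u 387.75 386 389 v 155 158
0.129 11 [ 0.5243 -0.1693  0.1324] u 388.36 387 390 v 152 155
0.137 16 [ 0.5235 -0.1642  0.1425] u 388.62 384 394 v 148 152
0.145 32 [ 0.5231 -0.1628  0.1482] u 388.94 384 394 v 146 150
0.153 11 [ 0.5233 -0.1626  0.154 ] u 389.09 384 395 v 144 146
```

```bash
python3 -c "
from h import *
plan((.5301,-.1695,.324),-60)"
```

```text
clk 7.95 tcp [ 0.53   -0.172   0.3382] yaw -60.03 tilt 0.24 F [ 0.2206  0.0989 -0.5708] w 0.021187178652963566
 d_tool mm [-2.1762 -1.3634 14.2378] units [-0.0181 -0.0114  0.1186] | twist deg [-0.113  -0.2132 -0.0345] units [-0.0009 -0.0018 -0.0003]
```

Call:
{"name": "apply_moves", "arguments": {
  "dp": [
    [-0.018,-0.011,0.11],
    [0,0,0],
    [0,0,0]
  ],
  "twist": [
    [0,-0.002,0],
    [0,0,0],
    [0,0,0]
  ],
  "jaw": [255,255,255]
}}

```text
clock: 8.25
tcp_pos: [0.5302, -0.171, 0.3259]
orientation: [-2.716, 1.577, -0.003]
contact_force: [-0.5, -0.4, -0.2]
grip_width: 0.0211
```

```bash
python3 look.py 6; python3 tip.py 6; python3 -c "
from h import *
plan((.5301,-.1695,.324),-60)"
```

```text
clk 8.25 tcp [ 0.5302 -0.171   0.3259] yaw -60.27 tilt 0.14 F [-0.5217 -0.4456 -0.1528] w 0.021140657684832826
 d_tool mm [-1.3586  0.3402 -4.0828] units [-0.0113  0.0028 -0.034 ] | twist deg [-0.1325 -0.0492 -0.2745] units [-0.0011 -0.0004 -0.0023]
side tip [ 0.5274 -0.1725  0.076 ] [384.5395 174.8128] A [384.2309 181.3188]
 crop origin 364 144
top tip [ 0.5275 -0.1724  0.0761] [383.9563 239.4122] A [382.8262 240.2297]
 crop origin 363 209
min z 0.06969683479054177
0.065 2 [ 0.5262 -0.1698  0.0712] u 384.5 384 385 v 177 178
0.073 11 [ 0.5255 -0.1695  0.0771] u 385.09 384 386 v 174 177
0.081 10 [ 0.5258 -0.1694  0.0851] u 385.3 384 387 v 171 173
0.089 13 [ 0.5254 -0.1687  0.0928] u 385.77 384 387 v 168 171
0.097 11 [ 0.5257 -0.1694  0.1017] u 386.18 385 388 v 164 167
0.105 14 [ 0.5256 -0.1693  0.1093] u 386.57 385 388 v 161 165
0.113 10 [ 0.5257 -0.1699  0.1172] u 387.0 386 389 v 158 161
0.121 9 [ 0.5251 -0.1692  0.1239] u 387.56 386 389 v 156 158
0.129 26 [ 0.5246 -0.1643  0.134 ] u 387.65 383 393 v 152 155
0.137 35 [ 0.5236 -0.1638  0.141 ] u 388.43 383 394 v 147 153
0.145 23 [ 0.5228 -0.1629  0.1476] u 389.04 383 394 v 146 150
0.153 2 [ 0.5259 -0.1706  0.154 ] u 389.0 383 395 v 142 145
clk 8.35 tcp [ 0.53   -0.1708  0.3258] yaw -60.25 tilt 0.12 F [-0.1071  0.7876 -0.3626] w 0.021134216022901397
 d_tool mm [-1.1383 -0.7159  1.8009] units [-0.0095 -0.006   0.015 ] | twist deg [-0.1175 -0.0301 -0.2548] units [-0.001  -0.0003 -0.0021]
```

View pics/l6.png

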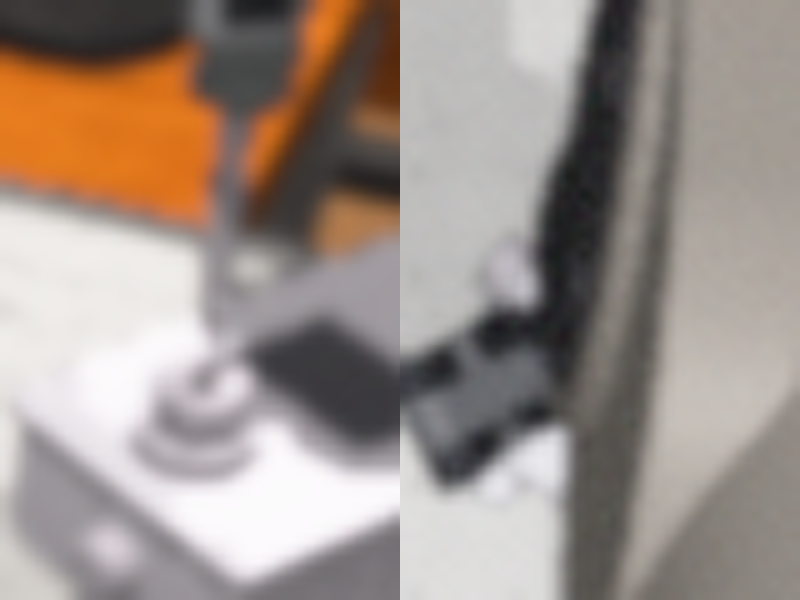

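The tip is at about side (385,178), some 10 mm above the head. It lines up laterally and is about 1.5 mm off along the slot. I'll correct that and go down.

Call:
{"name": "apply_moves", "arguments": {
  "dp": [
    [-0.012,0,0.04],
    [0,0,0.02],
    [0,0,0.02]
  ],
  "twist": [
    [-0.001,0,-0.002],
    [0,0,0],
    [0,0,0]
  ],
  "jaw": [255,255,255]
}}

```text
clock: 8.65
tcp_pos: [0.5295, -0.1697, 0.3164]
orientation: [2.72, -1.571, 0.003]
contact_force: [-0.5, 0.9, -0.6]
grip_width: 0.0209
```

```bash
python3 -c "
from h import *
plan((.5294,-.1697,.316),-60)"
```

```text
clk 8.65 tcp [ 0.5295 -0.1697  0.3164] yaw -60.02 tilt 0.11 F [-0.5336  0.874  -0.5941] w 0.020867915027358085
 d_tool mm [-0.0485  0.0785  0.3836] units [-0.0004  0.0007  0.0032] | twist deg [-0.0437 -0.0979 -0.0185] units [-0.0004 -0.0008 -0.0002]
```

Call:
{"name": "apply_moves", "arguments": {
  "dp": [
    [0,0,0.015],
    [0,0,0.015]
  ],
  "twist": [
    [0,0,0],
    [0,0,0]
  ],
  "jaw": [255,255]
}}

```text
clock: 8.85
tcp_pos: [0.5295, -0.1696, 0.3123]
orientation: [2.72, -1.571, 0.003]
contact_force: [0.4, -0.6, -1.5]
grip_width: 0.0213
```

Call:
{"name": "apply_moves", "arguments": {
  "dp": [
    [0,0,0.015],
    [0,0,0.01]
  ],
  "twist": [
    [0,0,0],
    [0,0,0]
  ],
  "jaw": [255,255]
}}

```text
clock: 9.05
tcp_pos: [0.5297, -0.1697, 0.3094]
orientation: [2.72, -1.571, 0.004]
contact_force: [-1.5, 0.5, 3.6]
grip_width: 0.0212
```

```bash
python3 look.py 7;  python3 tip.py 7
```

```text
clk 9.05 tcp [ 0.5297 -0.1697  0.3094] yaw -60.01 tilt 0.13 F [-1.5116  0.543   3.6296] w 0.021242465166660483
 d_tool mm [  0.0712   0.6098 -20.631 ] units [ 0.0006  0.0051 -0.1719] | twist deg [-0.0649 -0.1126 -0.0147] units [-0.0005 -0.0009 -0.0001]
side tip [ 0.5272 -0.1717  0.0596] [383.7704 181.3509] A [384.2309 181.3188]
 crop origin 363 151
top tip [ 0.5272 -0.1717  0.0598] [382.8223 239.7871] A [382.8262 240.2297]
 crop origin 362 209
min z 0.0680008321260044
0.065 5 [ 0.5244 -0.169   0.0709] u 385.2 384 386 v 177 179
0.073 10 [ 0.5251 -0.1677  0.0766] u 385.0 384 387 v 174 178
0.081 14 [ 0.5252 -0.1683  0.0852] u 385.43 384 387 v 170 175
0.089 11 [ 0.5249 -0.1677  0.0935] u 385.91 385 387 v 168 171
0.097 12 [ 0.5247 -0.1683  0.1017] u 386.5 385 388 v 165 167
0.105 8 [ 0.5253 -0.168   0.1079] u 386.5 385 388 v 163 164
0.113 26 [ 0.5244 -0.1631  0.1181] u 386.77 382 392 v 158 162
0.121 32 [ 0.5237 -0.1629  0.1252] u 387.41 382 393 v 153 160
0.129 17 [ 0.5217 -0.1641  0.1315] u 388.88 382 394 v 151 157
0.137 9 [ 0.5318 -0.1725  0.1408] u 385.78 381 394 v 145 152
0.145 7 [ 0.5366 -0.1734  0.1495] u 384.0 381 395 v 142 147
0.153 3 [ 0.5315 -0.1735  0.1539] u 386.67 382 395 v 141 145
```

View pics/l7.png

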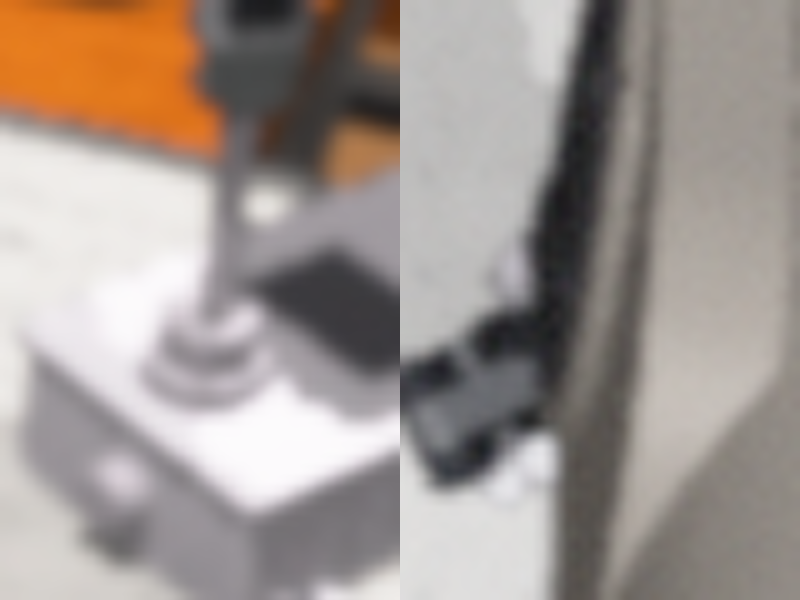

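The blade tip now runs into the head at crop (212,310), i.e. side px (384,182). The kinematics put the tip at 0.0535, below the head top at 0.060, with 3.6 N. So it looks seated, and I'll press a little more.

Call:
{"name": "apply_moves", "arguments": {
  "dp": [
    [0,0,0.015]
  ],
  "twist": [
    [0,0,0]
  ],
  "jaw": [255]
}}

```text
clock: 9.25
tcp_pos: [0.53, -0.1697, 0.3082]
orientation: [-2.72, 1.571, -0.005]
contact_force: [-0.9, 1.0, 5.3]
grip_width: 0.0209
```

Call:
{"name": "apply_moves", "arguments": {
  "dp": [
    [0,0,0.015]
  ],
  "twist": [
    [0,0,0]
  ],
  "jaw": [255]
}}

```text
clock: 9.35
tcp_pos: [0.5302, -0.1697, 0.3069]
orientation: [-2.72, 1.571, -0.006]
contact_force: [-0.4, 1.2, 7.0]
grip_width: 0.0215
```

Call:
{"name": "apply_moves", "arguments": {
  "dp": [
    [0,0.003,0.007],
    [0,0,0.007]
  ],
  "twist": [
    [0,0,0.05],
    [0,0,0.05]
  ],
  "jaw": [255,255]
}}

```text
clock: 9.55
tcp_pos: [0.5305, -0.1703, 0.3065]
orientation: [-2.534, 1.853, -0.01]
contact_force: [-1.3, 0.2, 8.6]
grip_width: 0.021
```

```bash
python3 -c "
from h import *
from bench import r
plan((.5296,-.1697,.307),-60); print(r.get_obs()['moment'])"
```

```text
clk 9.55 tcp [ 0.5305 -0.1703  0.3065] yaw -72.35 tilt 0.37 F [-1.2793  0.1737  8.6323] w 0.020983057117805504
 d_tool mm [-0.8431  0.6614 -0.463 ] units [-0.007   0.0055 -0.0039] | twist deg [ -0.271   -0.2505 -12.3541] units [-0.0023 -0.0021 -0.103 ]
[ 0.0148  0.4571 -0.0582]
```

The driver sits about 3.8 mm off the tool axis along tool y, so I'll add a small x shift per row to turn about the driver's own axis.

Call:
{"name": "apply_moves", "arguments": {
  "dp": [
    [0.003,0.005,0.005],
    [0.003,0.001,0.005],
    [0.003,0.001,0.005]
  ],
  "twist": [
    [0,0,0.05],
    [0,0,0.05],
    [0,0,0.05]
  ],
  "jaw": [255,255,255]
}}

```text
clock: 9.85
tcp_pos: [0.5305, -0.1719, 0.3067]
orientation: [-2.197, 2.24, -0.013]
contact_force: [-1.7, -0.3, 5.8]
grip_width: 0.0209
```

```bash
cat > piv.py <<'E'
from h import *
from bench import r
o=r.get_obs(); a=np.radians(yaw(o)); A=np.array([.5262,-.1717])
t=A-.0038*np.array([np.sin(a),-np.cos(a)])
plan((*t,.306),yaw(o),o); print(o['moment'], 'turned',-60-yaw(o))
E
python3 piv.py
```

```text
clk 9.85 tcp [ 0.5305 -0.1719  0.3067] yaw -91.12 tilt 0.53 F [-1.6568 -0.2765  5.7939] w 0.020879812568700834
 d_tool mm [-0.0934  0.5387  0.6602] units [-0.0008  0.0045  0.0055] | twist deg [-0.5067 -0.1518  0.0007] units [-0.0042 -0.0013  0.    ]
[0.1171 0.5269 0.0325] turned 31.120480730189257
```

Call:
{"name": "apply_moves", "arguments": {
  "dp": [
    [0.003,0.004,0.012],
    [0.003,0.002,0.008],
    [0.003,0.001,0.006]
  ],
  "twist": [
    [-0.004,0,0.05],
    [0,0,0.05],
    [0,0,0.05]
  ],
  "jaw": [255,255,255]
}}

```text
clock: 10.15
tcp_pos: [0.5311, -0.1732, 0.3067]
orientation: [-1.803, 2.569, -0.01]
contact_force: [-1.4, 1.1, 7.0]
grip_width: 0.0212
```

```bash
python3 piv.py
```

```text
clk 10.15 tcp [ 0.5311 -0.1732  0.3067] yaw -109.88 tilt 0.4 F [-1.4416  1.0632  6.9656] w 0.021203491640714476
 d_tool mm [0.2696 1.3527 0.6457] units [0.0022 0.0113 0.0054] | twist deg [-0.3919 -0.0609  0.0002] units [-0.0033 -0.0005  0.    ]
[0.2063 0.5393 0.0512] turned 49.878679687152854
```

Call:
{"name": "apply_moves", "arguments": {
  "dp": [
    [0.004,0.008,0.01],
    [0.003,0.005,0.008],
    [0.003,0.003,0.006]
  ],
  "twist": [
    [-0.003,0,0.05],
    [0,0,0.05],
    [0,0,0.05]
  ],
  "jaw": [255,255,255]
}}

```text
clock: 10.45
tcp_pos: [0.5303, -0.1742, 0.3067]
orientation: [-1.36, 2.828, -0.007]
contact_force: [-1.0, -0.1, 6.7]
grip_width: 0.021
```

```bash
python3 piv.py; sed -i 's/\.5292,-\.170,\.33),-60/.529,-.1744,.306),-135/' look.py; python3 look.py 8
```

```text
clk 10.45 tcp [ 0.5303 -0.1742  0.3067] yaw -128.65 tilt 0.35 F [-0.9817 -0.0829  6.6884] w 0.021009879533052972
 d_tool mm [0.5617 0.9514 0.6463] units [0.0047 0.0079 0.0054] | twist deg [-0.3417  0.0921 -0.0003] units [-0.0028  0.0008 -0.    ]
[0.0348 0.5468 0.0483] turned 68.64517877389665
clk 10.45 tcp [ 0.5303 -0.1742  0.3067] yaw -128.65 tilt 0.35 F [-0.9817 -0.0829  6.6884] w 0.021009879533052972
 d_tool mm [0.9219 0.8784 0.6462] units [0.0077 0.0073 0.0054] | twist deg [-0.3362  0.1109  6.3545] units [-0.0028  0.0009  0.053 ]
side tip [ 0.5288 -0.1726  0.0569] [383.0222 181.9916] A [384.2309 181.3188]
 crop origin 363 151
top tip [ 0.5288 -0.1726  0.0569] [383.0858 239.1157] A [382.8262 240.2297]
 crop origin 363 209
```

View pics/l8.png

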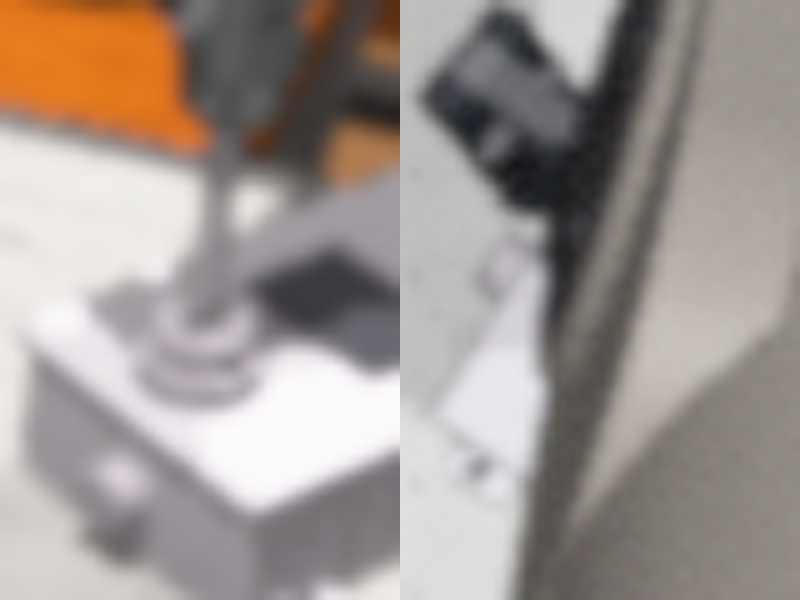

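The bit is still in the head, at crop (205,310). I'll finish the turn while pressed, allowing for the 0.2 rad of play.

Call:
{"name": "apply_moves", "arguments": {
  "dp": [
    [0.005,0.006,0.012],
    [0.003,0.003,0.009]
  ],
  "twist": [
    [-0.003,0,0.05],
    [0,0,0.048]
  ],
  "jaw": [255,255]
}}

```text
clock: 10.75
tcp_pos: [0.5299, -0.1752, 0.3065]
orientation: [-1.056, 2.954, -0.003]
contact_force: [-1.8, -0.5, 9.4]
grip_width: 0.0216
```

```bash
python3 piv.py
```

```text
clk 10.75 tcp [ 0.5299 -0.1752  0.3065] yaw -140.66 tilt 0.31 F [-1.7984 -0.4989  9.3826] w 0.0216416423031755
 d_tool mm [0.6751 1.2694 0.5335] units [0.0056 0.0106 0.0044] | twist deg [-0.1979  0.2391 -0.0004] units [-0.0016  0.002  -0.    ]
[-0.058   0.5723  0.0643] turned 80.66379847821347
```

Call:
{"name": "apply_moves", "arguments": {
  "dp": [
    [0.003,0.003,0.006],
    [0,0,-0.02],
    [0,0,-0.08],
    [0,0,-0.25],
    [0,0,-0.25],
    [0,0,0]
  ],
  "twist": [
    [0,0,0],
    [0,0,-0.03],
    [0,0,0],
    [0,0,0],
    [0,0,0],
    [0,0,0]
  ],
  "jaw": [255,255,255,255,255,255]
}}

```text
clock: 11.35
tcp_pos: [0.5284, -0.1753, 0.3805]
orientation: [-1.14, 2.925, -0.002]
contact_force: [0.2, 0.3, -0.3]
grip_width: 0.0212
```

```bash
python3 piv.py; python3 -c "
from h import *
from bench import r
ims=[]
for n in('side','top'):
    f=r.grab_frame(n); np.savez(f'/tmp/{n}9.npz',**f)
    u,v=(395,185) if n=='side' else (395,248)
    ims.append(cv2.resize(f['color'][v-40:v+20,u-30:u+50,::-1],(400,300),interpolation=cv2.INTER_CUBIC))
cv2.imwrite('pics/l9.png',np.hstack(ims))"
```

```text
clk 11.35 tcp [ 0.5284 -0.1753  0.3805] yaw -137.43 tilt 0.15 F [ 0.2005  0.2756 -0.2825] w 0.021226861283246214
 d_tool mm [-0.6953  0.4678 74.4777] units [-0.0058  0.0039  0.6206] | twist deg [-0.112   0.0943 -0.0001] units [-0.0009  0.0008 -0.    ]
[ 0.0301 -0.0919  0.0466] turned 77.42711349409373
```

View pics/l9.png

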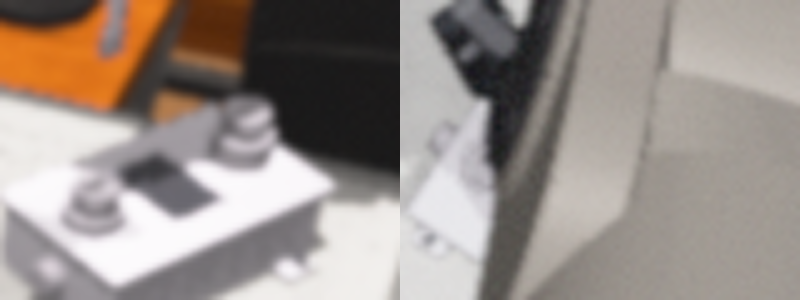

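The bit is out and clear, and the near fastener is at side crop (95,205). I'll turn the wrist back and swing toward the stand, which uncovers the fastener for the top camera.

Call:
{"name": "apply_moves", "arguments": {
  "dp": [
    [0,0,0],
    [0,0,0],
    [0,0,0],
    [0,0,0],
    [0,0,0],
    [0,0,0],
    [0,0,0],
    [0,0,0],
    [0,0,0],
    [0,0,0],
    [0,0,0]
  ],
  "twist": [
    [0,0,-0.06],
    [0,0,-0.067],
    [0,0,-0.067],
    [0,0,-0.067],
    [0,0,-0.067],
    [0,0,-0.067],
    [0,0,-0.067],
    [0,0,-0.067],
    [0,0,-0.067],
    [0,0,-0.05],
    [0,0,0]
  ],
  "jaw": [255,255,255,255,255,255,255,255,255,255,255]
}}

```text
clock: 12.55
tcp_pos: [0.5216, -0.1725, 0.3607]
orientation: [2.753, -1.496, -0.048]
contact_force: [0.6, -0.2, -0.1]
grip_width: 0.0211
```

```bash
python3 -c "
from h import *
from bench import r
plan((.5234,.1496,.40),-60); print(r.get_obs()['joints'])"
```

```text
clk 12.55 tcp [ 0.5216 -0.1725  0.3607] yaw -57.06 tilt 1.81 F [ 0.5507 -0.224  -0.1457] w 0.021113105513164084
 d_tool mm [-270.1454 -175.9334  -36.6944] units [-2.2512 -1.4661 -0.3058] | twist deg [1.2549 1.3106 2.9586] units [0.0105 0.0109 0.0247]
[ 0.2769  0.3304 -0.0867  1.8877  0.0319  0.9565 -0.82  ]
```

Call:
{"name": "apply_moves", "arguments": {
  "dp": [
    [-0.2,-0.13,-0.1],
    [-0.33,-0.215,-0.05],
    [-0.33,-0.215,-0.05],
    [-0.33,-0.215,-0.05],
    [-0.33,-0.215,-0.03],
    [-0.33,-0.215,0],
    [-0.3,-0.2,0],
    [0,0,0],
    [0,0,0]
  ],
  "twist": [
    [0.01,0.011,0.02],
    [0,0,0],
    [0,0,0],
    [0,0,0],
    [0,0,0],
    [0,0,0],
    [0,0,0],
    [0,0,0],
    [0,0,0]
  ],
  "jaw": [255,255,255,255,255,255,255,255,255]
}}

```text
clock: 13.45
tcp_pos: [0.5375, 0.1448, 0.3866]
orientation: [2.691, -1.608, -0.018]
contact_force: [0.7, -1.2, 0.0]
grip_width: 0.0213
```

```bash
python3 -c "
from h import *
from bench import r
plan((.5234,.1496,.38),-60)
ims=[]
for n in('top','side'):
    f=r.grab_frame(n); np.savez(f'/tmp/{n}10.npz',**f)
    for x,y,z in((.5263,-.1729,.060),(.4784,-.2466,.067)):
        if n=='side': y+=.002
        S=260;w=.036
        src=np.float32([proj(f,(x+a*w/2,y+b*w/2,z)) for a,b in((1,1),(1,-1),(-1,-1),(-1,1))])
        H=cv2.getPerspectiveTransform(src,np.float32([(0,0),(S,0),(S,S),(0,S)]))
        ims.append(cv2.warpPerspective(f['color'][:,:,::-1].copy(),H,(S,S),flags=cv2.INTER_CUBIC))
    u,v=(333,270) if n=='side' else (250,240)
    ims.append(cv2.resize(f['color'][v-65:v+65,u-65:u+65,::-1],(260,260),interpolation=cv2.INTER_CUBIC))
cv2.imwrite('pics/l10.png',np.vstack([np.hstack(ims[:3]),np.hstack(ims[3:])]))"
```

```text
clk 13.45 tcp [0.5375 0.1448 0.3866] yaw -61.72 tilt 0.76 F [ 0.6842 -1.2211  0.0417] w 0.021323146046896755
 d_tool mm [-10.8703  10.0905   6.7877] units [-0.0906  0.0841  0.0566] | twist deg [ 0.6626  0.3629 -1.7153] units [ 0.0055  0.003  -0.0143]
```

View pics/l10.png

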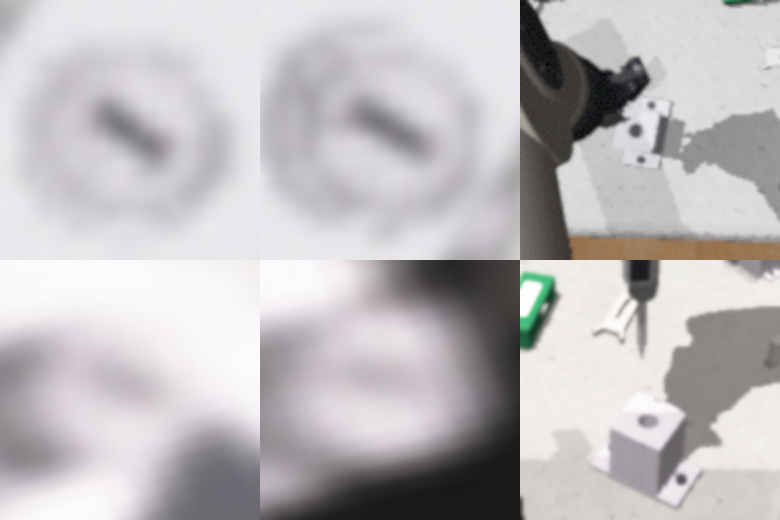

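The slot that was open now lies along the long side, down-right in the top view like the other's, so it is locked. The hole is visible in both views, near top (243,240) and side (332,285). I'll measure the hole, and the tip in the side view.

```bash
python3 -c "
from h import *
for n,(u,v) in(('top',(243,240)),('side',(332,285))):
    f=np.load(f'/tmp/{n}10.npz'); g=cv2.cvtColor(f['color'],cv2.COLOR_RGB2GRAY)[v-6:v+7,u-8:u+9].astype(float)
    wt=np.clip(185-g,0,None); 
    _,l,st,ce=cv2.connectedComponentsWithStats((g<160).astype(np.uint8)); k=l[6,8]
    print(n,st[k],ce[k]); m=l==k; vv,uu=np.where(cv2.dilate(m.astype(np.uint8),np.ones((3,3)))>0)
    ww=wt[vv,uu]; cu=(uu*ww).sum()/ww.sum()+u-8; cv=(vv*ww).sum()/ww.sum()+v-6
    print(' centre',cu,cv,'plain',ce[k]+[u-8,v-6],ray(f,cu,cv,.064),ray(f,*(ce[k]+[u-8,v-6]),.064))
    print(g.astype(int)[3:10])
"
sed -i 's/cx,cy=.*/cx,cy=float(sys.argv[2]),float(sys.argv[3])/; s/>.068/>.11/; s/<.155/<.19/; s/np.arange(.065,.155,.008)/np.arange(.11,.2,.008)/' tip.py; python3 tip.py 10 .534 .143
```

```text
top [ 4  3  7  7 37] [7.2972973  5.86486486]
 centre 242.31288791529755 239.93866374589265 plain [242.2972973  239.86486486] [0.51962765 0.14668765 0.064     ] [0.51979363 0.14673154 0.064     ]
[[206 209 210 211 204 178 154 137 133 152 186 217 230 232 233 233 233]
 [217 217 216 211 187 143 107  91  88 106 151 199 224 232 232 233 231]
 [217 218 217 203 165 113  87  83  83  95 133 186 217 230 233 233 228]
 [218 219 215 199 159 110  88  82  84  95 133 179 212 229 232 232 230]
 [219 218 215 204 165 114  86  82  82 100 141 182 215 229 232 233 229]
 [218 218 217 210 187 148 106  93  93 117 164 198 220 229 232 232 226]
 [217 217 218 216 205 186 156 141 141 161 190 208 220 228 233 232 224]]
side [ 4  4  7  5 26] [6.65384615 6.03846154]
 centre 330.7302215189873 285.07990506329116 plain [330.65384615 285.03846154] [0.52208525 0.14926734 0.064     ] [0.52223091 0.14923465 0.064     ]
[[235 233 228 218 202 190 186 186 192 198 205 216 225 230 232 233 233]
 [234 231 220 194 166 151 150 156 162 167 174 187 207 223 230 232 233]
 [234 229 211 172 142 134 141 150 155 159 161 167 187 214 227 231 233]
 [234 229 208 165 133 131 141 150 155 158 157 160 176 205 225 231 232]
 [234 230 214 174 141 134 142 150 156 158 158 162 179 208 226 231 232]
 [234 232 224 200 169 152 152 156 161 163 166 176 197 220 229 232 232]
 [234 234 231 223 207 188 178 177 179 182 190 203 217 227 231 232 232]]
min z 0.13146586332777296
0.126 4 [0.5278 0.1492 0.1327] u 328.5 328 329 v 253 254
0.134 10 [0.5284 0.1484 0.1391] u 328.4 327 329 v 248 252
0.142 20 [0.5282 0.1469 0.1464] u 329.05 327 331 v 244 248
0.15 17 [0.5282 0.147  0.1541] u 329.12 327 331 v 240 244
0.158 21 [0.5288 0.1472 0.1617] u 328.81 327 331 v 236 241
0.166 21 [0.5287 0.1472 0.1701] u 329.05 327 331 v 232 236
0.174 21 [0.5292 0.1469 0.178 ] u 328.9 327 331 v 228 232
0.182 9 [0.5292 0.1466 0.184 ] u 329.11 327 331 v 226 228
```

Call:
{"name": "apply_moves", "arguments": {
  "dp": [
    [-0.09,0.084,0.05],
    [0,0,0],
    [0,0,0]
  ],
  "twist": [
    [0.0055,0.003,-0.014],
    [0,0,0],
    [0,0,0]
  ],
  "jaw": [255,255,255]
}}

```text
clock: 13.85
tcp_pos: [0.5241, 0.1441, 0.3804]
orientation: [2.711, -1.585, 0.001]
contact_force: [0.7, -0.4, -0.6]
grip_width: 0.0212
```

```bash
python3 -c "
from h import *
from bench import r
plan((.5236,.1497,.35),-60)
f=r.grab_frame('side'); np.savez('/tmp/side11.npz',**f)
u,v=331,270
cv2.imwrite('pics/l11.png',cv2.resize(f['color'][v-50:v+40,u-40:u+40,::-1],(530,600),interpolation=cv2.INTER_CUBIC))
"; python3 tip.py 11 .52 .147
```

```text
clk 13.85 tcp [0.5241 0.1441 0.3804] yaw -60.61 tilt 0.1 F [ 0.7237 -0.438  -0.6387] w 0.021220221443831597
 d_tool mm [-5.1327 -2.329  30.3546] units [-0.0428 -0.0194  0.253 ] | twist deg [ 0.0598 -0.0786 -0.6139] units [ 0.0005 -0.0007 -0.0051]
min z 0.12373592475525491
0.118 3 [0.5183 0.1455 0.1249] u 335.0 334 336 v 256 258
0.126 10 [0.5182 0.1458 0.1297] u 335.1 334 336 v 253 257
0.134 19 [0.5184 0.146  0.1385] u 335.16 333 337 v 249 254
0.142 19 [0.5192 0.1455 0.1459] u 334.89 333 337 v 245 249
0.15 22 [0.5191 0.1451 0.154 ] u 335.23 333 338 v 241 245
0.158 21 [0.5182 0.1452 0.1623] u 335.95 334 338 v 237 242
0.166 18 [0.5183 0.1456 0.1703] u 336.0 334 338 v 234 237
0.174 14 [0.5186 0.1456 0.1769] u 336.0 334 338 v 231 233
0.182 29 [0.5178 0.1506 0.1877] u 335.52 329 343 v 226 230
```

View pics/l11.png

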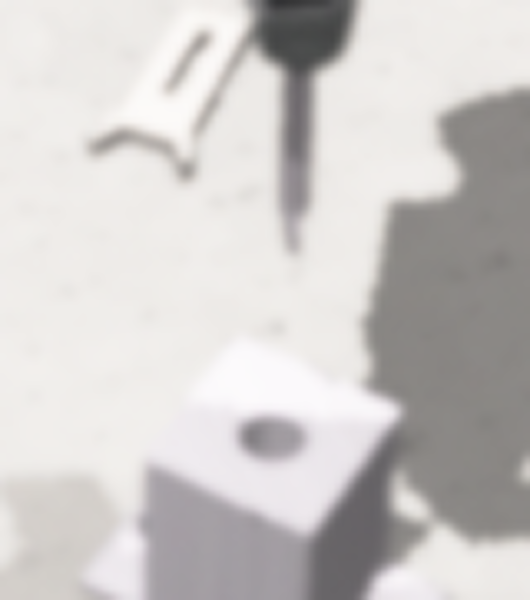

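The tip is above and beside the hole. I'll correct by about (0, +6) mm and go down to about 10 mm above the mouth.

Call:
{"name": "apply_moves", "arguments": {
  "dp": [
    [-0.041,-0.027,0.1],
    [0,0,0.2],
    [0,0,0.08],
    [0,0,0]
  ],
  "twist": [
    [0,0,-0.005],
    [0,0,0],
    [0,0,0],
    [0,0,0]
  ],
  "jaw": [255,255,255,255]
}}

```text
clock: 14.3
tcp_pos: [0.5264, 0.1489, 0.3327]
orientation: [2.717, -1.576, 0.003]
contact_force: [-0.3, 0.2, -0.4]
grip_width: 0.021
```

```bash
python3 -c "
from h import *
from bench import r
plan((.5245,.150,.32),-60)
f=r.grab_frame('side'); np.savez('/tmp/side12.npz',**f)
u,v=331,270
cv2.imwrite('pics/l12.png',cv2.resize(f['color'][v-50:v+40,u-40:u+40,::-1],(530,600),interpolation=cv2.INTER_CUBIC))
"; sed -i 's/>.11)/>.067)/; s/np.arange(.11,/np.arange(.067,/' tip.py; python3 tip.py 12 .52 .147|head -8
```

```text
clk 14.30 tcp [0.5264 0.1489 0.3327] yaw -60.25 tilt 0.11 F [-0.3488  0.1645 -0.4289] w 0.02099851478552593
 d_tool mm [-1.9439  1.1238 12.6925] units [-0.0162  0.0094  0.1058] | twist deg [-0.0302 -0.1007 -0.2476] units [-0.0003 -0.0008 -0.0021]
min z 0.06720763832338836
0.067 2 [0.5115 0.1488 0.0673] u 337.0 333 341 v 281 290
0.075 7 [0.5207 0.1515 0.0803] u 331.29 330 332 v 276 281
0.083 11 [0.5209 0.1512 0.0877] u 331.36 330 333 v 274 278
0.091 13 [0.5211 0.1509 0.095 ] u 331.46 330 333 v 271 274
0.099 16 [0.5206 0.1503 0.1026] u 332.06 330 334 v 267 271
0.107 22 [0.5211 0.1503 0.1108] u 331.91 330 334 v 263 268
0.115 18 [0.5213 0.1499 0.1192] u 332.06 330 334 v 259 263
```

View pics/l12.png

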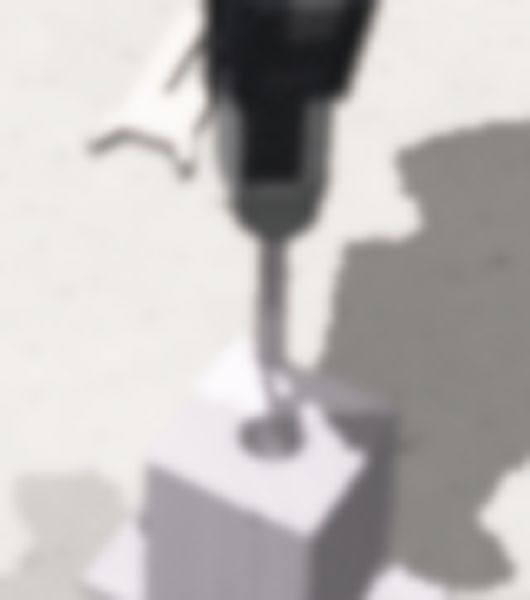

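Call:
{"name": "apply_moves", "arguments": {
  "dp": [
    [-0.0175,0.0055,0],
    [0,0,0.06],
    [0,0,0.08],
    [0,0,0.08]
  ],
  "twist": [
    [0,-0.001,-0.002],
    [0,0,0],
    [0,0,0],
    [0,0,0]
  ],
  "jaw": [255,255,255,255]
}}

```text
clock: 14.75
tcp_pos: [0.5262, 0.1512, 0.3083]
orientation: [-2.716, 1.568, -0.006]
contact_force: [0.2, 0.0, -0.5]
grip_width: 0.0206
```

```bash
python3 -c "
from h import *
plan((.5245,.150,.262),-60)"
```

```text
clk 14.75 tcp [0.5262 0.1512 0.3083] yaw -60.00 tilt 0.41 F [ 0.1704  0.0329 -0.4866] w 0.0206220262912712
 d_tool mm [ 0.1539  2.4378 46.2765] units [0.0013 0.0203 0.3856] | twist deg [-0.4065 -0.0385 -0.003 ] units [-0.0034 -0.0003 -0.    ]
```

Call:
{"name": "apply_moves", "arguments": {
  "dp": [
    [0,0.015,0.05],
    [0,0,0.1],
    [0,0,0.1],
    [0,0,0.06]
  ],
  "twist": [
    [-0.003,0,0],
    [0,0,0],
    [0,0,0],
    [0,0,0]
  ],
  "jaw": [255,255,255,255]
}}

```text
clock: 15.15
tcp_pos: [0.5242, 0.15, 0.2669]
orientation: [2.72, -1.57, -0.0]
contact_force: [1.2, -0.1, -0.1]
grip_width: 0.0212
```

```bash
python3 -c "
from h import *
plan((.5245,.150,.260),-60)
from bench import r
f=r.grab_frame('side'); np.savez('/tmp/side13.npz',**f)
u,v=331,270
cv2.imwrite('pics/l13.png',cv2.resize(f['color'][v-50:v+40,u-40:u+40,::-1],(530,600),interpolation=cv2.INTER_CUBIC))
"
```

```text
clk 15.15 tcp [0.5242 0.15   0.2669] yaw -60.01 tilt 0.07 F [ 1.2142 -0.1256 -0.0564] w 0.02118634875202426
 d_tool mm [ 0.1424 -0.2903  6.9379] units [ 0.0012 -0.0024  0.0578] | twist deg [ 0.0679 -0.0263 -0.0056] units [ 0.0006 -0.0002 -0.    ]
```

View pics/l13.png

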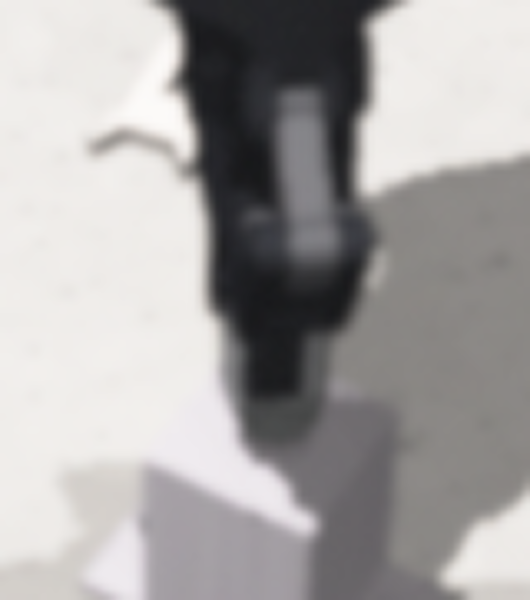

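The shaft is in the hole, with the collar at crop (283,430) a few mm above the block. I'll lower it until it touches.

Call:
{"name": "apply_moves", "arguments": {
  "dp": [
    [0,0,0.03],
    [0,0,0.015],
    [0,0,0.01]
  ],
  "twist": [
    [0,0,0],
    [0,0,0],
    [0,0,0]
  ],
  "jaw": [255,255,255]
}}

```text
clock: 15.5
tcp_pos: [0.5239, 0.1501, 0.2602]
orientation: [2.717, -1.569, -0.003]
contact_force: [-5.3, -1.8, 19.6]
grip_width: 0.0211
```

The collar is resting on the block. I'll relax slightly and open.

Call:
{"name": "apply_moves", "arguments": {
  "dp": [
    [0,0,0],
    [0,0,0],
    [0,0,0],
    [0,0,0],
    [0,0,0],
    [0,0,0],
    [0,0,0]
  ],
  "twist": [
    [0,0,0],
    [0,0,0],
    [0,0,0],
    [0,0,0],
    [0,0,0],
    [0,0,0],
    [0,0,0]
  ],
  "jaw": [255,80,0,0,0,0,0]
}}

```text
clock: 16.2
tcp_pos: [0.5247, 0.1504, 0.2616]
orientation: [2.719, -1.571, 0.001]
contact_force: [0.1, 0.4, -0.8]
grip_width: 0.0852
```

```bash
python3 -c "
from h import *
plan((.5245,.150,.260),-60)
from bench import r
f=r.grab_frame('side'); np.savez('/tmp/side14.npz',**f)
u,v=331,260
cv2.imwrite('pics/l14.png',cv2.resize(f['color'][v-60:v+60,u-60:u+60,::-1],(600,600),interpolation=cv2.INTER_CUBIC))
"
```

```text
clk 16.20 tcp [0.5247 0.1504 0.2616] yaw -60.01 tilt 0.07 F [ 0.0791  0.3636 -0.8231] w 0.08518976347558269
 d_tool mm [0.2287 0.3771 1.5827] units [0.0019 0.0031 0.0132] | twist deg [ 0.0515 -0.0545 -0.0147] units [ 0.0004 -0.0005 -0.0001]
```

View pics/l14.png

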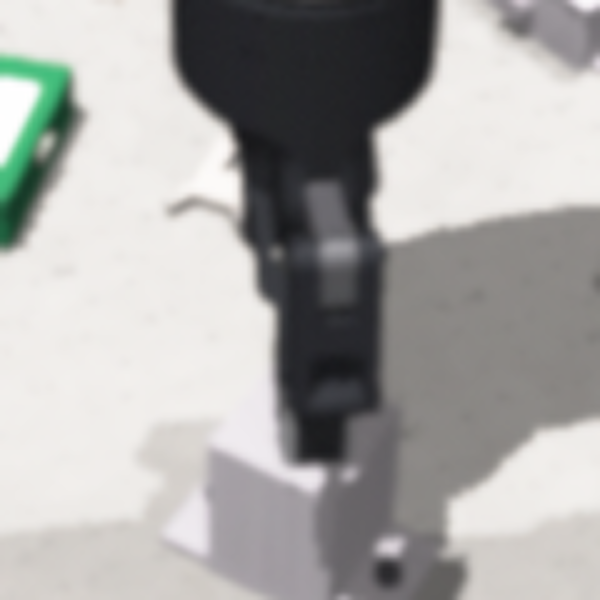

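The jaws are open at 85 mm. I'll retreat straight up and then swing off, so both views are clear for the last check.

Call:
{"name": "apply_moves", "arguments": {
  "dp": [
    [0,0,-0.1],
    [0,0,-0.25],
    [0,0,-0.35],
    [0,0,-0.35],
    [0,0,-0.2],
    [0.35,0.1,0],
    [0.38,0.1,0],
    [0.38,0.1,0],
    [0.38,0.1,0],
    [0.3,0.1,0],
    [0,0,0],
    [0,0,0]
  ],
  "twist": [
    [0,0,0],
    [0,0,0],
    [0,0,0],
    [0,0,0],
    [0,0,0],
    [0,0,0],
    [0,0,0],
    [0,0,0],
    [0,0,0],
    [0,0,0],
    [0,0,0],
    [0,0,0]
  ],
  "jaw": [0,0,0,0,0,0,0,0,0,0,0,0]
}}

```text
clock: 17.45
tcp_pos: [0.5817, -0.0709, 0.4296]
orientation: [-2.721, 1.559, -0.012]
contact_force: [-0.9, 1.0, 0.3]
grip_width: 0.0851
```

```bash
python3 -c "
from h import *
plan((.5245,.150,.260),-60)
from bench import r
ims=[]
for n,(u,v) in (('side',(331,265)),('top',(250,235))):
  f=r.grab_frame(n); np.savez(f'/tmp/{n}15.npz',**f)
  ims.append(cv2.resize(f['color'][v-50:v+50,u-50:u+50,::-1],(400,400),interpolation=cv2.INTER_CUBIC)); cv2.imwrite(f'pics/{n}15.png',f['color'][:,:,::-1])
  X=cloud(f); m=(np.linalg.norm(X[...,:2]-[.52,.148],axis=-1)<.03)&(X[...,2]>.12)&(X[...,2]<.16); P=X[m]; print(n,P.mean(0),P[:,2].max(),cv2.minAreaRect((P[:,:2]*1000).astype(np.float32)))
cv2.imwrite('pics/l15.png',np.hstack(ims))
"
```

```text
clk 17.45 tcp [ 0.5817 -0.0709  0.4296] yaw -59.64 tilt 0.56 F [-0.863   1.0457  0.3336] w 0.08514606160875363
 d_tool mm [-220.2154  -60.8489  169.3161] units [-1.8351 -0.5071  1.411 ] | twist deg [-0.5133 -0.2288  0.3659] units [-0.0043 -0.0019  0.003 ]
side [0.5185 0.152  0.132 ] 0.13937175927941114 ((519.6710205078125, 148.48126220703125), (22.762664794921875, 22.138572692871094), 24.73246192932129)
top [0.5196 0.1435 0.1337] 0.14051983447690988 ((519.8723754882812, 144.79685974121094), (21.92593765258789, 21.820579528808594), 28.477699279785156)
```

View pics/l15.png

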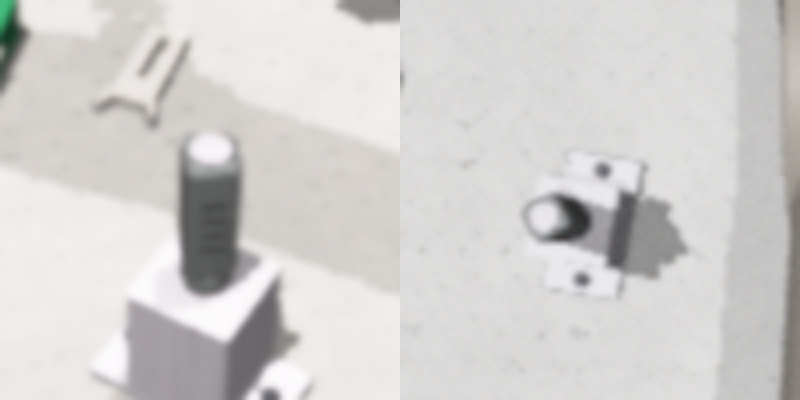

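View pics/top15.png

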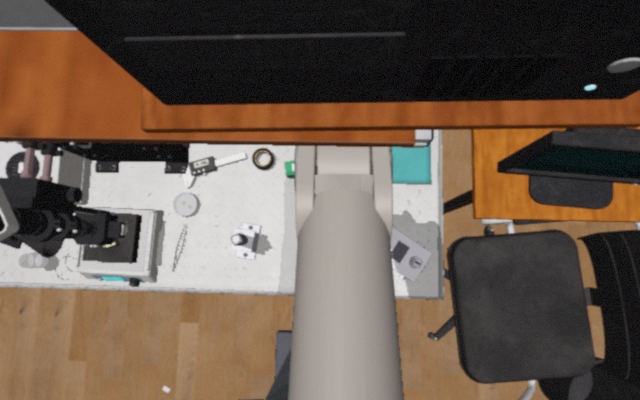

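The driver stands upright in the hole. Its handle top is centred at about (0.520, 0.147), and its highest point is 139 mm, as at the start. Handing in.

```bash
python3 -c "
from bench import r
print(r.hand_in())"
```

```text
the job is handed in; nothing more can be done
None
```

The open fastener is turned to lock and the screwdriver is back upright in its stand. I handed the job in at about 17.6 s of the 61 s; no verdict was reported.

**Turning:** I gripped the screwdriver at 80 N, seated its bit and pressed. The wrist force read about 5.8 to 9.4 N at my checks during the turn, against the 22 N limit. The gripper turned about 81° clockwise, and then I drew the bit out.

**Fastener check:** With the arm out of the way, the top view showed that slot along the housing's long side, within about 6° of it. That puts the joint at roughly 1.2 rad, past the 0.9 rad lock. I did not measure the spring-up itself. The other fastener's slot looked unchanged.

**Stand check:** The screwdriver is released and fully down. Its handle top was at the same height as at the start, 139 mm at its highest point, and centred within about 2 to 3 mm of the hole. The collar met the stand with about 20 N before I opened the jaws.

**Disagreements and gaps:**
- The two cameras differed by 2 to 4 mm in y, so I used averages and the tip's position relative to the slot or hole in the same view.
- The screwdriver sat about 4 mm off-centre and 6 mm lower in the grip than planned, and I corrected for both.
- I did not measure the bystanders again. The ones in view looked unmoved, and the arm hid part of the bench in the last picture.

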